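# Re-pin the hinges of a keepsake chest

### The job

Finish re-hanging the lid of the small wooden chest. With the sweeping block, not by hand, sweep the wood chips off the closed lid into the shallow tray in front of the chest, so that every chip ends up in that tray, and push the two brass hinge pins into the two hinges from the outer ends until their heads sit against the barrels. When both are done, lift the lid by its tab until it stands steeply open (65 degrees or more) and lower it shut gently without slamming; leave the block lying flat in the tool tray, and leave the other things on the sideboard where they are.

Things in the scene. Friction and masses are not known exactly. Their poses are not given: they have to be found in the camera images.
- chest: Fixed wooden chest, 180 mm deep (x) by 260 mm wide (y), rim 90 mm high; origin at the centre of its underside on the table, x to its back (hinge side), y to its left, z up. The lid on it: 18 mm thick, top 108 mm above the table, 260 mm wide, from chest x = -115 mm (25 mm front overhang) to +90 mm. Level hinge axis along y at chest x = +104 mm, 90 mm up, through both hinges.
- hinge_left (a point): Centre of the outer end face of the left (+y) hinge, turned as the chest is; a pin goes in here in the chest's -y direction. The hinge: three brass barrels in a row, 26 mm across (top below the lid's top), 68 mm long in all, with one straight hole of 14.6 mm diameter right through; its outer end stands 5 mm out past the lid's end.
- hinge_right (a point): The same for the right (-y) hinge, a mirror image: a pin goes in here in the chest's +y direction.
- lid (a joint): Lid angle in rad, 0 closed, 1.35 the stop, growing as the front edge rises about the hinge axis. The hinge is stiff enough that the lid stays wherever it is left; it takes about 6 N at the tab to lift.
- lift_tab (a point): Centre of the grip of the brass lift tab, a level plate out of the middle of the lid's front edge: 30 mm wide (chest y), 12 mm thick, 45 mm long. This point is 28 mm out from the lid's edge, 99 mm up when shut: 247 mm before and 9 mm above the hinge axis. It turns with the lid. Pinched from above by its 30 mm wide sides it pivots between the fingers.
- chip_tray: Fixed shallow open plywood tray on the table against the chest's front, under the lid's overhang, roughly parallel to the chest: 130 mm deep (x), 300 mm wide (y), walls 5 mm thick and 35 mm high, floor 5 mm; origin at the centre of its underside.
- tool_tray: Fixed flat tool tray of light wood on the table, left of the chest: 120 mm (x) by 170 mm (y), walls 5 mm thick and 16 mm high, floor 5 mm thick; origin at the centre of its underside.
- block_c (a point): Centre (half-way up) of the loose sweeping block, 0.2 kg: cork sole 40 mm (x) by 110 mm (y), 16 mm thick, on it a wooden grip ridge 28 mm (x) by 90 mm (y), 34 mm high; 50 mm in all, so the sole is 25 mm below this point. It starts flat in the tool tray; z is up.
- pin1_c (a point): Mid-length, on the axis, of a loose brass hinge pin (two alike, either fits either hinge), 104 mm long, 0.1 kg; x runs from head to tip. Square head 20 x 20 mm, x = -52 to -28 mm, then a 12 mm round shank, its last 12 mm tapering to 6 mm. Home, this point is on the hinge axis, 28 mm inside the hinge's outer face. On the table it lies on a flat of the head, drooping 3 degrees to the tip.
- pin2_c (a point): Mid-length, on the axis, of a loose brass hinge pin (two alike, either fits either hinge), 104 mm long, 0.1 kg; x runs from head to tip. Square head 20 x 20 mm, x = -52 to -28 mm, then a 12 mm round shank, its last 12 mm tapering to 6 mm. Home, this point is on the hinge axis, 28 mm inside the hinge's outer face. On the table it lies on a flat of the head, drooping 3 degrees to the tip.
- chip1_c (a point): Centre of a loose wood chip, a flat rounded piece 36 to 40 x 24 x 10 mm, about 11 g, lying flat on the lid (z up) at the start; three to six of them are present.
- chip2_c (a point): Centre of a loose wood chip, a flat rounded piece 36 to 40 x 24 x 10 mm, about 11 g, lying flat on the lid (z up) at the start; three to six of them are present.
- chip3_c (a point): Centre of a loose wood chip, a flat rounded piece 36 to 40 x 24 x 10 mm, about 11 g, lying flat on the lid (z up) at the start; three to six of them are present.
- chip4_c (a point): Centre of a loose wood chip, a flat rounded piece 36 to 40 x 24 x 10 mm, about 11 g, lying flat on the lid (z up) at the start; three to six of them are present.
- chip5_c (a point): Centre of a loose wood chip, a flat rounded piece 36 to 40 x 24 x 10 mm, about 11 g, lying flat on the lid (z up) at the start; three to six of them are present.
- chip6_c (a point): Centre of a loose wood chip, a flat rounded piece 36 to 40 x 24 x 10 mm, about 11 g, lying flat on the lid (z up) at the start; three to six of them are present.
- vase: Bystander: flat glass bottle with pink flowers, 75 mm wide, 240 mm tall, at the back left; origin at its underside.
- book_low: Bystander: lower of two stacked books, 130 x 190 x 22 mm, at the left; origin at its underside.
- book_top: Bystander: upper book, 120 x 180 x 20 mm; origin at its underside.
- mallet: Bystander: wooden mallet lying behind the chest, 275 mm long, head 75 x 110 x 60 mm; origin at its underside.
- chisel: Bystander: wood chisel lying behind the chest, 240 mm long, 28 mm high; origin at its underside.
- screwdriver: Bystander: screwdriver lying at the right beyond the pins, 190 mm long, 26 mm high; origin at its underside.
Things that resemble listed ones, but are neither listed nor needed, are in the scene too. Leave any red look-alike of the part that bears pin1_c alone.

How it is judged:
By the outcome, as a careful person would: the job done as asked, in the order asked, and still so for the second after the job is handed in, with the robot touching nothing.
Of chip1, chip2, chip3, chip4, chip5, chip6 only 3 to 6 are there at a start; the rules pass over those that are not, and their reading is None.
At some moment in a run one of block, pin1, pin2 may be knocked a few centimetres aside while the robot is not near it.
Once in a run the grip may slacken for a moment while it holds something.
It also fails if it takes over 208 s, if anything falls off the work surface, if the arm or the gripper's body presses on something with over 40 N, if the wrist force passes 120 N, or if a joint passes its speed limit or range.

### The arm

A 6-joint arm with a two-finger parallel gripper is mounted at the origin on the work surface. World frame = base frame: x ahead of the robot, y to its left, z up, the work surface at z = 0. Lengths are in m, angles in rad, forces in N, time in s.
With the tool pointing down it reaches from about 0.3 to 0.825 m from the base axis. Payload 5.4 kg.
Tool frame: the origin (TCP) lies at the very end of the fingers, on their centre line; the grasp point (between the pads) lies 19 mm behind it (env.grip_point_offset is the z of the grasp point in the tool frame, in m); z points along the fingers, y is the line along which they close (so a half turn about z gives the same grasp; the last joint's range is limited). The gripper opens to 92 mm and grips with 3 to 60 N. Pads are 20 mm wide; open, the fingers measure 128 mm over their backs; the gripper's body (75 mm by 189 mm) begins 69 mm behind the grasp point.
Start: joints at [1.103, 0.158, 1.597, -0, 1.386, -0.21], TCP at [0.147, 0.556, 0.215] pointing down, gripper open.
Joint ranges: [-2.91, 2.91], [-0.94, 2.29], [0.18, 2.7], [-1.29, 4.43], [0.17, 2.64], [-3, 3]. Speed limits (rad/s): [2.57, 2.57, 3.14, 3.14, 3.14, 3.14].

### API

Orientations are given as a unit quaternion [x, y, z, w].
In Python, from plant import monitor, get_image, camera_params, env gives the robot as it stands.
- The arm moves only by the shell command python3 -m pendant 'ROWS' [FORCE]. ROWS is JSON, a list of rows, each an object of numbers: "fingers": the finger opening in m, from 0 to 0.0919; "tx", "ty", "tz": the shift along the tool's x, y, z in m; "ax", "ay", "az": the turn, a rotation vector about the tool's x, y, z in rad. A call has exactly 10 rows; each row shifts and turns the commanded pose from where the row before left it, along the tool's axes as they then stand; what a row does not reach is not made up. A row lasts 1/8 s, in which the tool goes at most 62.5 mm and 10.7 degrees, less where a joint would pass 70% of its speed; a pose out of reach is approached as far as the arm can. A call with a gripper value outside its range is refused whole. The fingers move at their own pace and stop on an object; FORCE is the grip in N (left out, the last holds). Time passes only in rows, so rows that do not move let the fingers close, or fill a call up. It gives the time, the measured TCP pose, the force, the opening and the grip force at its end, in the units of the state.
- monitor.state(): the state, without advancing time (a new reading comes with each control period).
- get_image(name): name is "scene" or "side" or "wrist"; returns (picture, depth): 420x560x3 uint8, red, green, blue; 420x560 float32, m along the optical axis (not along the pixel's ray), 0 where there is no reading.
- camera_params(name): a dict with "K" (3x3 intrinsics, pixels), "rvec" (rotation vector, rad) and "tvec" (3), from world to camera coordinates, as OpenCV has them. Camera axes: x right, y down, z forward; pixel columns grow to the right and rows downward; lengths in m; the calibration is good to about 2 mm. The wrist camera is an equidistant fisheye: a pixel r from the principal point sees the ray r / f radians off the axis. A picture is of the moment at which its call begins: read the wrist's pose just before it. camera_params takes no time and is no camera call; for the wrist camera it gives the pose at the moment of the call.
- env.close_job(): hands the job in; it is judged then, once.
The state is a dict: "time": time; "qpos": joint angles; "joint_vel": joint speeds; "joint_efforts": joint torques, N m; "tool_pos": TCP position; "eef_rot": TCP orientation; "ft_force": force on the tool from outside, world axes, zero at the start; "moment": the same for the moment, N m; "grip_width": finger opening in m; "gripper_force": force on a finger pad.
Only numpy, scipy, OpenCV 4.12 (cv2) and the standard library are available. Lean on these libraries where they do the work, as an engineer would, in place of code of your own. Each camera call takes 0.05 s, during which the arm holds its last target. There are 200 camera calls.

## Working session

There is one attempt and no reset: what is moved stays moved. The work goes in short steps, Python scripts to look and compute and a shell command to move; the robot and the scene stay as the last step left them, time stands still between calls to the robot, and variables do not carry over. Pictures are saved under pics/ and viewed, at most 14 in all, crops included, and the job is handed in when it is done.

```bash
ls; mkdir -p pics
cat > h.py <<'E'
import numpy as np, cv2
from plant import monitor, get_image, camera_params, env
from scipy.spatial.transform import Rotation as R
def cap(n,f=None):
    c=camera_params(n); im,d=get_image(n)
    np.savez(f'/tmp/{f or n}.npz',im=im,d=d,K=c['K'],r=np.array(c['rvec']),t=np.array(c['tvec']))
    if f: cv2.imwrite(f'pics/{f}.png',im[:,:,::-1])
    return im,d,c
def load(f):
    z=np.load(f'/tmp/{f}.npz'); return z['im'],z['d'],dict(K=z['K'],rvec=z['r'],tvec=z['t'])
def ray(c,uv,fish=False):
    K=np.array(c['K']);uv=np.atleast_2d(np.array(uv,float))
    x=(uv[:,0]-K[0,2])/K[0,0];y=(uv[:,1]-K[1,2])/K[1,1]
    if fish:
        th=np.hypot(x,y);s=np.where(th>1e-9,np.sin(th)/np.maximum(th,1e-9),1);v=np.c_[x*s,y*s,np.cos(th)]
    else: v=np.c_[x,y,np.ones_like(x)]
    M=R.from_rotvec(np.ravel(c['rvec'])).as_matrix();o=-M.T@np.ravel(c['tvec'])
    return o,v@M
def onz(c,uv,z,fish=False):
    o,v=ray(c,uv,fish); return o+v*((z-o[2])/v[:,2])[:,None]
def cloud(d,c,fish=False):
    h,w=d.shape;u,v=np.meshgrid(np.arange(w),np.arange(h))
    o,r=ray(c,np.c_[u.ravel(),v.ravel()],fish)
    M=R.from_rotvec(np.ravel(c['rvec'])).as_matrix();zc=r@M[2]
    return (o+r*(d.ravel()/zc)[:,None]).reshape(h,w,3)
def st():
    s=monitor.state();e=R.from_quat(s['eef_rot']).as_matrix()
    print('t',round(s['time'],2),'p',np.round(s['tool_pos'],4),'q',np.round(s['qpos'],3),'F',np.round(s['ft_force'],1),'w',round(s['grip_width'],4),'g',s['gripper_force'])
    print('R',np.round(e,3).tolist()); return s
E
python3 - <<'E'
from h import *
st()
for n in('scene','side','wrist'):
    im,d,c=cap(n,n+'0'); print(n,np.round(c['K'],1).tolist(),(d>0).mean())
    o,v=ray(c,[[280,210]]);print(o,v)
print(env.grip_point_offset)
E
```

```text
pics
t 0.0 p [0.1463 0.5554 0.2136] q [ 1.103  0.159  1.598  0.     1.386 -0.21 ] F [-0.2  0.5 -0.3] w 0.092 g 0.0
R [[-0.967, 0.255, -0.001], [0.255, 0.967, -0.002], [0.0, -0.002, -1.0]]
scene [[546.9, 0.0, 276.3], [0.0, 546.9, 198.3], [0.0, 0.0, 1.0]] 0.9961989795918368
[1.39100178 0.39712165 1.21444871] [[-0.57263594 -0.24182231 -0.78365402]]
side [[416.6, 0.0, 281.8], [0.0, 416.6, 200.3], [0.0, 0.0, 1.0]] 0.9959396258503401
[ 0.14245664 -1.01348308  0.69996508] [[ 0.29380258  0.82467301 -0.48389061]]
wrist [[325.2, 0.0, 279.0], [0.0, 325.2, 206.5], [0.0, 0.0, 1.0]] 0.9901743197278912
[0.07616334 0.5744434  0.38477431] [[ 0.26105214 -0.06645195 -0.96309871]]
-0.0187
```

View pics/scene0.png

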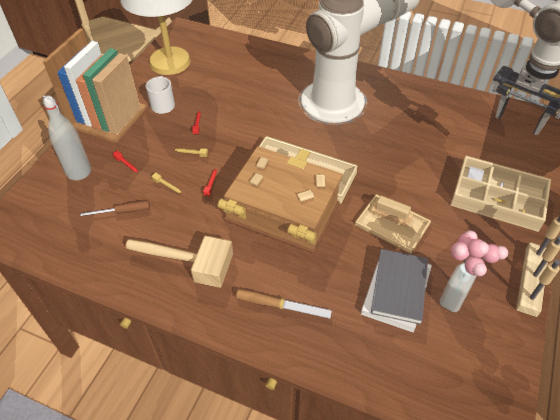

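View pics/side0.png

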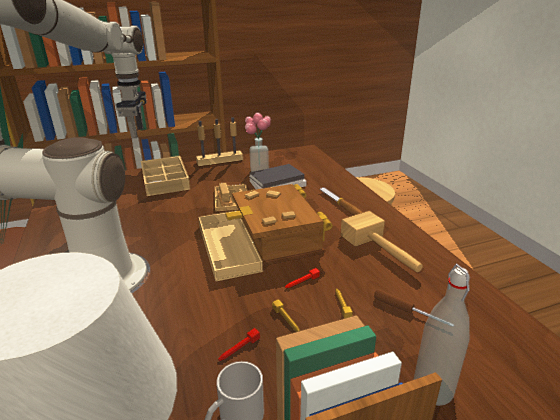

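```bash
cat > m1.py <<'E'
from h import *
out={}
for n in('scene0','side0'):
    im,d,c=load(n); P=cloud(d,c); hsv=cv2.cvtColor(im,cv2.COLOR_RGB2HSV)
    X,Y,Z=P[...,0],P[...,1],P[...,2]
    tb=(X>.2)&(X<.9)&(Y>-.5)&(Y<.6)&(d>0)
    t=tb&(abs(Z)<.02); print(n,'table z',np.median(Z[t]))
    print('H hist brass?')
    # lid top
    m=(tb&(Z>.1)&(Z<.116)).astype(np.uint8); k,l,s,ce=cv2.connectedComponentsWithStats(m)
    i=1+np.argmax(s[1:,4]); q=P[l==i]; r=cv2.minAreaRect(q[:,:2].astype(np.float32)); print('lid',r,np.median(q[:,2]),ce[i],s[i,4])
    # brass things
    b=(hsv[...,0]>18)&(hsv[...,0]<32)&(hsv[...,1]>150)&(hsv[...,2]>110)&tb&(Z<.15)
    k,l,s,ce=cv2.connectedComponentsWithStats(b.astype(np.uint8))
    for i in range(1,k):
        if s[i,4]>25:
            q=P[l==i]; print('brass',ce[i].round(0),s[i,4],np.median(q,0).round(3),cv2.minAreaRect(q[:,:2].astype(np.float32)))
    # blocks of height bands
    for lo,hi,nm in((.042,.06,'blk'),(.008,.016,'..'),(.028,.037,'traywall'),(.114,.124,'chip')):
        m=(tb&(Z>lo)&(Z<hi)).astype(np.uint8);k,l,s,ce=cv2.connectedComponentsWithStats(m)
        for i in range(1,k):
            if s[i,4]>(40 if nm!='..' else 400):
                q=P[l==i]; r=cv2.minAreaRect(q[:,:2].astype(np.float32)); print(nm,ce[i].round(0),s[i,4],np.round(q.mean(0),3),np.round(r[0],3),np.round(r[1],3),round(r[2],1))
E
python3 m1.py
```

```text
scene0 table z -0.0012957973670434386
H hist brass?
lid ((0.4854932427406311, 0.03134772926568985), (0.26272252202033997, 0.27635475993156433), 88.7211685180664) 0.10628477814629544 [284.31566011 187.27721208] 5696
blk [166.  98.] 66 [ 0.254 -0.485  0.051] [ 0.247 -0.482] [0.022 0.064] 78.4
blk [475. 196.] 222 [0.286 0.516 0.048] [0.282 0.511] [0.165 0.082] 56.5
blk [330. 207.] 55 [0.479 0.161 0.051] [0.482 0.161] [0.003 0.122] 88.2
blk [394. 205.] 328 [0.408 0.318 0.052] [0.404 0.318] [0.09  0.036] 89.0
blk [264. 223.] 185 [0.597 0.015 0.051] [0.596 0.014] [0.144 0.01 ] 89.1
blk [212. 258.] 965 [ 0.753 -0.061  0.056] [ 0.748 -0.066] [0.113 0.081] 10.0
blk [394. 256.] 53 [0.561 0.363 0.044] [0.563 0.36 ] [0.059 0.031] 86.8
blk [399. 288.] 55 [0.647 0.399 0.044] [0.647 0.395] [0.049 0.032] 2.7
blk [386. 296.] 61 [0.683 0.374 0.043] [0.682 0.377] [0.032 0.047] 46.1
blk [452. 300.] 91 [0.636 0.523 0.051] [0.634 0.522] [0.048 0.016] 79.0
blk [393. 309.] 42 [0.71  0.399 0.044] [0.71  0.399] [0.019 0.026] 82.4
.. [288. 231.] 442 [0.57  0.072 0.012] [0.566 0.077] [0.164 0.34 ] 34.2
traywall
[... 2888 characters left out ...]
ll [174. 184.] 56 [0.247 0.46  0.032] [0.249 0.461] [0.097 0.013] 0.4
traywall [229. 247.] 414 [ 0.338 -0.021  0.033] [0.343 0.021] [0.306 0.13 ] 88.0
traywall [383. 247.] 251 [ 0.744 -0.183  0.033] [ 0.742 -0.169] [0.046 0.277] 21.3
traywall [290. 249.] 171 [ 0.497 -0.101  0.032] [ 0.498 -0.102] [0.043 0.182] 75.5
traywall [238. 386.] 100 [ 0.243 -0.488  0.032] [ 0.243 -0.489] [0.013 0.054] 81.5
chip [251. 194.] 50 [0.448 0.111 0.117] [0.448 0.113] [0.04  0.026] 23.3
chip [273. 193.] 53 [0.513 0.092 0.117] [0.514 0.093] [0.027 0.04 ] 48.8
chip [288. 214.] 57 [ 0.509 -0.049  0.117] [ 0.51  -0.049] [0.026 0.033] 83.5
chip [268. 219.] 59 [ 0.448 -0.059  0.117] [ 0.448 -0.059] [0.034 0.027] 0.5
```

Run:
```python
from h import *
im,d,c=load('scene0')
a=cv2.resize(im[130:260,140:440],None,fx=2.6,fy=2.6,interpolation=cv2.INTER_CUBIC)
cv2.imwrite('pics/crop1.png',a[:,:,::-1])
```

```text
(no output)
```

View pics/crop1.png

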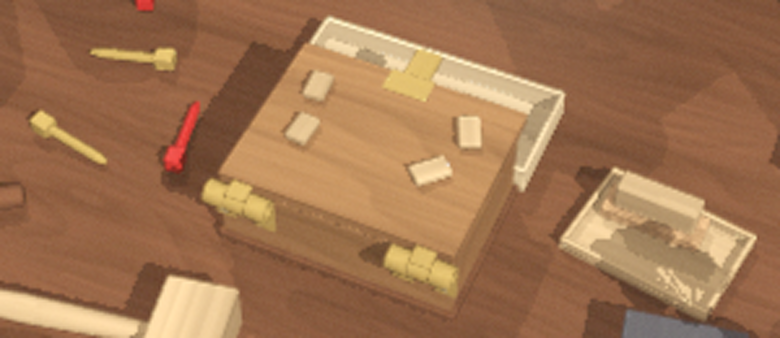

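```bash
python3 -m pendant '[{"az":0.185},{"az":0.185},{"az":0.185},{"az":0.185},{"az":0.185},{"az":0.185},{"az":0.185},{"tx":-0.04,"ty":0.042},{"tx":-0.04,"ty":0.042},{"tx":-0.04,"ty":0.042}]' 30
python3 -m pendant '[{"tx":-0.04,"ty":0.042},{"tx":-0.04,"ty":0.042},{"tx":-0.04,"ty":0.042},{},{},{},{},{},{},{}]'
python3 - <<'E'
from h import *
st(); cap('wrist','w1')
E
```

```text
t 0.15 p [0.1464 0.5556 0.2139] q [ 1.103  0.159  1.598 -0.     1.386 -0.21 ] F [ 0.4  0.9 -0.6] w 0.0919 g 0.0
R [[-0.967, 0.255, -0.001], [0.255, 0.967, -0.001], [0.0, -0.001, -1.0]]schema error: expected keys fingers, tx, ty, tz, ax, ay, az
schema error: expected keys fingers, tx, ty, tz, ax, ay, az
```

View pics/w1.png

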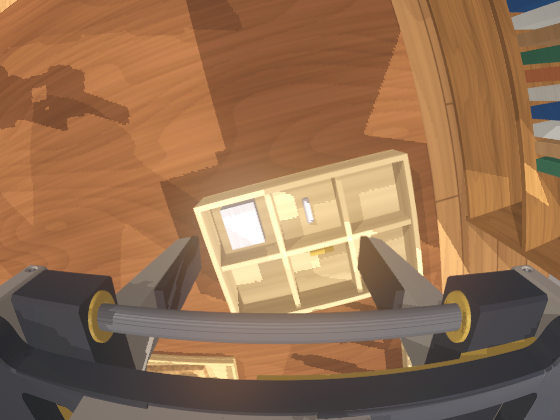

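```bash
python3 -m pendant '[{"fingers":0.09,"tx":0,"ty":0,"tz":0,"ax":0,"ay":0,"az":0.185},{"fingers":0.09,"tx":0,"ty":0,"tz":0,"ax":0,"ay":0,"az":0.185},{"fingers":0.09,"tx":0,"ty":0,"tz":0,"ax":0,"ay":0,"az":0.185},{"fingers":0.09,"tx":0,"ty":0,"tz":0,"ax":0,"ay":0,"az":0.185},{"fingers":0.09,"tx":0,"ty":0,"tz":0,"ax":0,"ay":0,"az":0.185},{"fingers":0.09,"tx":0,"ty":0,"tz":0,"ax":0,"ay":0,"az":0.185},{"fingers":0.09,"tx":0,"ty":0,"tz":0,"ax":0,"ay":0,"az":0.185},{"fingers":0.09,"tx":-0.04,"ty":0.042,"tz":0,"ax":0,"ay":0,"az":0},{"fingers":0.09,"tx":-0.04,"ty":0.042,"tz":0,"ax":0,"ay":0,"az":0},{"fingers":0.09,"tx":-0.04,"ty":0.042,"tz":0,"ax":0,"ay":0,"az":0}]' 30
python3 -m pendant '[{"fingers":0.09,"tx":-0.04,"ty":0.042,"tz":0,"ax":0,"ay":0,"az":0},{"fingers":0.09,"tx":-0.04,"ty":0.042,"tz":0,"ax":0,"ay":0,"az":0},{"fingers":0.09,"tx":0,"ty":0.042,"tz":0,"ax":0,"ay":0,"az":0},{"fingers":0.09,"tx":0,"ty":0,"tz":0,"ax":0,"ay":0,"az":0},{"fingers":0.09,"tx":0,"ty":0,"tz":0,"ax":0,"ay":0,"az":0},{"fingers":0.09,"tx":0,"ty":0,"tz":0,"ax":0,"ay":0,"az":0},{"fingers":0.09,"tx":0,"ty":0,"tz":0,"ax":0,"ay":0,"az":0},{"fingers":0.09,"tx":0,"ty":0,"tz":0,"ax":0,"ay":0,"az":0},{"fingers":0.09,"tx":0,"ty":0,"tz":0,"ax":0,"ay":0,"az":0},{"fingers":0.09,"tx":0,"ty":0,"tz":0,"ax":0,"ay":0,"az":0}]'
python3 - <<'E'
from h import *
st(); cap('wrist','w2')
E
```

```text
time: 1.45
tool_pos: [0.2756, 0.437, 0.2145]
eef_rot: [0.7, 0.714, 0.0, 0.0]
ft_force: [0.2, 0.5, 0.4]
grip_width: 0.0899
gripper_force: 0.0
time: 2.7
tool_pos: [0.4021, 0.3606, 0.2146]
eef_rot: [0.701, 0.713, -0.0, 0.0]
ft_force: [-0.1, -0.3, -0.8]
grip_width: 0.0899
gripper_force: 0.0
t 2.7 p [0.4021 0.3606 0.2146] q [ 0.507  0.068  1.695 -0.     1.378  0.489] F [-0.1 -0.3 -0.8] w 0.0899 g 0.0
R [[-0.018, 1.0, 0.0], [1.0, 0.018, -0.0], [-0.0, 0.0, -1.0]]
```

View pics/w2.png

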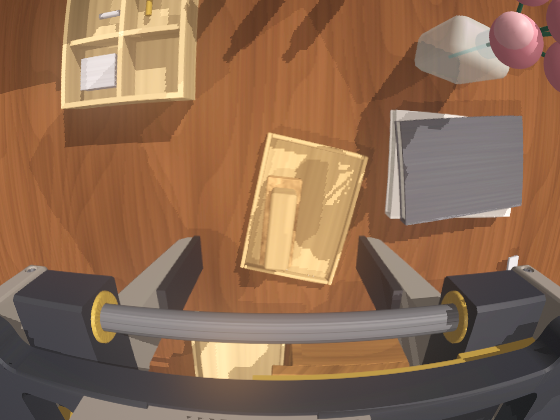

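```bash
cat > blk.py <<'E'
from h import *
import sys
im,d,c=load(sys.argv[1]); P=cloud(d,c,True);X,Y,Z=P[...,0],P[...,1],P[...,2]
reg=(X>.3)&(X<.5)&(Y>.2)&(Y<.45)&(d>0)
m=(reg&(Z>.047)&(Z<.062)).astype(np.uint8);k,l,s,ce=cv2.connectedComponentsWithStats(m)
for i in range(1,k):
    if s[i,4]>100:
        q=P[l==i];v,u=np.nonzero(l==i); w=onz(c,np.c_[u,v],.055,True)
        print(ce[i],s[i,4],np.median(q[:,2]),cv2.minAreaRect(q[:,:2].astype(np.float32)),cv2.minAreaRect(w[:,:2].astype(np.float32)),s[i])
m=reg&(Z>.012)&(Z<.026); q=P[m]; print('tray+sole',cv2.minAreaRect(q[:,:2].astype(np.float32)))
t=reg&(abs(Z)<.004);print('table',np.median(Z[t]))
E
python3 blk.py w2
```

```text
[279.50588235 229.91713555] 1955 0.05559951061229079 ((0.40337762236595154, 0.31518206000328064), (0.08941290527582169, 0.02802538499236107), 85.05803680419922) ((0.40326645970344543, 0.31629347801208496), (0.09009627252817154, 0.027705149725079536), 84.95948028564453) [ 264  191   33   80 1955]
tray+sole ((0.4307350516319275, 0.3257877230644226), (0.17071396112442017, 0.12066258490085602), 78.3194808959961)
table 0.0008783192966743125
```

```bash
python3 -m pendant '[{"fingers":0.09,"tx":-0.045,"ty":0,"tz":0,"ax":0,"ay":0,"az":0},{"fingers":0.09,"tx":0,"ty":0,"tz":0.03,"ax":0,"ay":0,"az":0.105},{"fingers":0.09,"tx":0,"ty":0,"tz":0.04,"ax":0,"ay":0,"az":0},{"fingers":0.09,"tx":0,"ty":0,"tz":0.04,"ax":0,"ay":0,"az":0},{"fingers":0.09,"tx":0,"ty":0,"tz":0.04,"ax":0,"ay":0,"az":0},{"fingers":0.09,"tx":0,"ty":0,"tz":0.03,"ax":0,"ay":0,"az":0},{"fingers":0.09,"tx":0,"ty":0,"tz":0.008,"ax":0,"ay":0,"az":0},{"fingers":0.09,"tx":0,"ty":0,"tz":0,"ax":0,"ay":0,"az":0},{"fingers":0.01,"tx":0,"ty":0,"tz":0,"ax":0,"ay":0,"az":0},{"fingers":0.01,"tx":0,"ty":0,"tz":0,"ax":0,"ay":0,"az":0}]' 40
python3 -m pendant '[{"fingers":0.01,"tx":0,"ty":0,"tz":0,"ax":0,"ay":0,"az":0},{"fingers":0.01,"tx":0,"ty":0,"tz":0,"ax":0,"ay":0,"az":0},{"fingers":0.01,"tx":0,"ty":0,"tz":0,"ax":0,"ay":0,"az":0},{"fingers":0.01,"tx":0,"ty":0,"tz":-0.01,"ax":0,"ay":0,"az":0},{"fingers":0.01,"tx":0,"ty":0,"tz":-0.03,"ax":0,"ay":0,"az":0},{"fingers":0.01,"tx":0,"ty":0,"tz":-0.05,"ax":0,"ay":0,"az":0},{"fingers":0.01,"tx":0,"ty":0,"tz":-0.05,"ax":0,"ay":0,"az":0},{"fingers":0.01,"tx":0,"ty":0,"tz":-0.04,"ax":0,"ay":0,"az":0},{"fingers":0.01,"tx":0,"ty":0,"tz":0,"ax":0,"ay":0,"az":0},{"fingers":0.01,"tx":0,"ty":0,"tz":0,"ax":0,"ay":0,"az":0}]'
python3 - <<'E'
from h import *
st()
E
```

```text
time: 4.0
tool_pos: [0.404, 0.316, 0.0279]
eef_rot: [0.737, 0.676, 0.001, 0.0]
ft_force: [-0.3, 0.0, 0.1]
grip_width: 0.0721
gripper_force: 0.0
time: 5.25
tool_pos: [0.402, 0.3151, 0.205]
eef_rot: [0.737, 0.676, -0.001, -0.0]
ft_force: [0.5, 0.4, -2.6]
grip_width: 0.0278
gripper_force: 39.8
t 5.25 p [0.402  0.3151 0.205 ] q [ 0.428  0.     1.784 -0.     1.36   0.515] F [ 0.5  0.4 -2.6] w 0.0278 g 39.807361364364624
R [[0.087, 0.996, -0.002], [0.996, -0.087, -0.001], [-0.001, -0.002, -1.0]]
```

```bash
python3 -m pendant '[{"fingers":0.01,"tx":-0.05,"ty":0.0155,"tz":-0.016,"ax":0,"ay":0,"az":0},{"fingers":0.01,"tx":-0.05,"ty":0.0155,"tz":-0.016,"ax":0,"ay":0,"az":0},{"fingers":0.01,"tx":-0.05,"ty":0.0155,"tz":-0.016,"ax":0,"ay":0,"az":0},{"fingers":0.01,"tx":-0.05,"ty":0.0155,"tz":-0.016,"ax":0,"ay":0,"az":0},{"fingers":0.01,"tx":-0.05,"ty":0.0155,"tz":-0.016,"ax":0,"ay":0,"az":0},{"fingers":0.01,"tx":-0.05,"ty":0.0155,"tz":-0.016,"ax":0,"ay":0,"az":0},{"fingers":0.01,"tx":-0.057,"ty":0.0155,"tz":-0.016,"ax":0,"ay":0,"az":0},{"fingers":0.01,"tx":0,"ty":0,"tz":0,"ax":0,"ay":0,"az":-0.066},{"fingers":0.01,"tx":0,"ty":0,"tz":0,"ax":0,"ay":0,"az":0},{"fingers":0.01,"tx":0,"ty":0,"tz":0,"ax":0,"ay":0,"az":0}]'
python3 - <<'E'
from h import *
st(); cap('wrist','w3')
E
```

```text
time: 6.5
tool_pos: [0.4794, -0.0488, 0.3169]
eef_rot: [0.715, 0.7, -0.001, -0.001]
ft_force: [-0.2, -0.1, -1.8]
grip_width: 0.0275
gripper_force: 39.8
t 6.5 p [ 0.4794 -0.0488  0.3169] q [-0.353 -0.135  1.693  0.     1.587 -0.332] F [-0.2 -0.1 -1.8] w 0.0275 g 39.808984994888306
R [[0.021, 1.0, -0.003], [1.0, -0.021, 0.001], [0.001, -0.003, -1.0]]
```

View pics/w3.png

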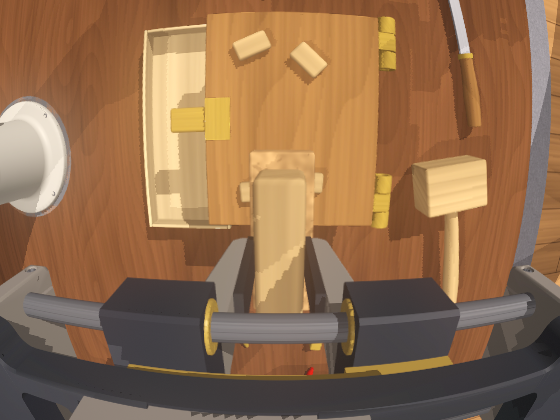

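Run:
```python
from h import *
im,d,c=load('w3'); P=cloud(d,c,True);X,Y,Z=P[...,0],P[...,1],P[...,2]
ok=(d>0)&(X>.3)&(X<.65)&(Y>-.14)&(Y<.2)
m=ok&(Z>.1)&(Z<.113); lid=m&(X>.395)&(X<.59);print('lidz',np.median(Z[lid]), 'table',np.median(Z[(d>0)&(abs(Z)<.01)]))
# edges row/col wise
def med(u,v): return onz(c,np.c_[u,v],.108,True)
vs=np.r_[70:100,135:215]; L=[];Rr=[]
hs=(Z>.100)&(Z<.116)&ok
for v in vs:
    u=np.nonzero(hs[v])[0]; u2=u
    L.append((u.min(),v)); Rr.append((u.max(),v))
L=[p for p in L if not 95<p[1]<140]
pl=med(*np.array(L,float).T); fit=np.polyfit(pl[:,1],pl[:,0],1); print('front edge x=',fit, 'at y=.03',np.polyval(fit,.03),np.std(pl[:,0]-np.polyval(fit,pl[:,1])))
Rr=[p for p in Rr if 75<p[1]<165]
pr=med(*np.array(Rr,float).T); fit=np.polyfit(pr[:,1],pr[:,0],1); print('back edge',fit,np.polyval(fit,.03),np.std(pr[:,0]-np.polyval(fit,pr[:,1])))
us=np.r_[215:240,330:370]
T=[(u,np.nonzero(hs[:60,u])[0].min()) for u in us];B=[(u,np.nonzero(hs[200:245,u])[0].max()+200) for u in us]
for n,q in(('left',T),('right',B)):
    p=med(*np.array(q,float).T); f=np.polyfit(p[:,0],p[:,1],1);print(n,f,np.polyval(f,.48),np.std(p[:,1]-np.polyval(f,p[:,0])))
# chips
k,l,s,ce=cv2.connectedComponentsWithStats((ok&(Z>.1135)&(Z<.124)).astype(np.uint8))
for i in range(1,k):
    if s[i,4]>60:
        v,u=np.nonzero(l==i);w=onz(c,np.c_[u,v],.118,True);print('chip',ce[i].round(0),s[i,4],cv2.minAreaRect(w[:,:2].astype(np.float32)))
hsv=cv2.cvtColor(im,cv2.COLOR_RGB2HSV); b=(hsv[...,0]>20)&(hsv[...,0]<32)&(hsv[...,1]>190)&(hsv[...,2]>90)&(d>0)&(Z>.06)&(Z<.115)
k,l,s,ce=cv2.connectedComponentsWithStats(b.astype(np.uint8))
for i in range(1,k):
    if s[i,4]>60:
        q=P[l==i];print('brass',ce[i].round(0),s[i].tolist(),q.min(0).round(4),q.max(0).round(4),cv2.minAreaRect(q[:,:2].astype(np.float32)))
```

```text
lidz 0.10895274706476538 table 0.001017247937730642
front edge x= [0.02535503 0.39328624] at y=.03 0.3940468947197084 0.0004278750199795718
back edge [0.02768717 0.59650366] 0.5973342702323349 0.0005055293543795676
left [-0.02726088  0.17065385] 0.15756862579574632 0.00038493552821267205
right [-0.02912983 -0.08646753] -0.10044984498573682 8.98259639421055e-05
chip [251.  45.] 701 ((0.45106270909309387, 0.11440885812044144), (0.039995573461055756, 0.024754241108894348), 22.740201950073242)
chip [308.  59.] 711 ((0.5141897201538086, 0.09550006687641144), (0.02488867938518524, 0.04020519554615021), 43.23961639404297)
chip [318. 182.] 174 ((0.5250004529953003, -0.046163544058799744), (0.01052054576575756, 0.0237303264439106), 0.037819355726242065)
chip [245. 191.] 190 ((0.4381484389305115, -0.0557720810174942), (0.0227652695029974, 0.011785362847149372), 88.55179595947266)
```

```bash
python3 -m pendant '[{"fingers":0.01,"tx":-0.001,"ty":0.046,"tz":0.02,"ax":0,"ay":0,"az":0.006},{"fingers":0.01,"tx":0,"ty":0.045,"tz":0.02,"ax":0,"ay":0,"az":0},{"fingers":0.01,"tx":0,"ty":0,"tz":0.04,"ax":0,"ay":0,"az":0},{"fingers":0.01,"tx":0,"ty":0,"tz":0.04,"ax":0,"ay":0,"az":0},{"fingers":0.01,"tx":0,"ty":0,"tz":0.03,"ax":0,"ay":0,"az":0},{"fingers":0.01,"tx":0,"ty":0,"tz":0.018,"ax":0,"ay":0,"az":0},{"fingers":0.01,"tx":0,"ty":0,"tz":0.01,"ax":0,"ay":0,"az":0},{"fingers":0.01,"tx":0,"ty":0,"tz":0.004,"ax":0,"ay":0,"az":0},{"fingers":0.01,"tx":0,"ty":0,"tz":0,"ax":0,"ay":0,"az":0},{"fingers":0.01,"tx":0,"ty":0,"tz":0,"ax":0,"ay":0,"az":0}]'
python3 - <<'E'
from h import *
st()
E
```

```text
time: 7.8
tool_pos: [0.5721, -0.0517, 0.1466]
eef_rot: [0.716, 0.698, 0.001, 0.001]
ft_force: [-23.4, 8.8, 46.2]
grip_width: 0.0274
gripper_force: 40.1
t 7.8 p [ 0.5721 -0.0517  0.1466] q [-0.3    0.215  1.671  0.     1.254 -0.275] F [-23.4   8.8  46.2] w 0.0274 g 40.06511449813843
R [[0.025, 1.0, 0.002], [1.0, -0.025, -0.0], [-0.0, 0.002, -1.0]]
```

```bash
python3 -m pendant '[{"fingers":0.01,"tx":0,"ty":0,"tz":-0.012,"ax":0,"ay":0,"az":0},{"fingers":0.01,"tx":0,"ty":0,"tz":-0.02,"ax":0,"ay":0,"az":0},{"fingers":0.01,"tx":0,"ty":0,"tz":0,"ax":0,"ay":0,"az":0},{"fingers":0.01,"tx":0,"ty":0,"tz":0,"ax":0,"ay":0,"az":0},{"fingers":0.01,"tx":0,"ty":0,"tz":0,"ax":0,"ay":0,"az":0},{"fingers":0.01,"tx":0,"ty":0,"tz":0,"ax":0,"ay":0,"az":0},{"fingers":0.01,"tx":0,"ty":0,"tz":0,"ax":0,"ay":0,"az":0},{"fingers":0.01,"tx":0,"ty":0,"tz":0,"ax":0,"ay":0,"az":0},{"fingers":0.01,"tx":0,"ty":0,"tz":0,"ax":0,"ay":0,"az":0},{"fingers":0.01,"tx":0,"ty":0,"tz":0,"ax":0,"ay":0,"az":0}]'
python3 - <<'E'
from h import *
st(); cap('wrist','w4');im,d,c=cap('side','s1')
a=np.hstack([cv2.resize(im[120:290,180:400],None,fx=1.8,fy=1.8),cv2.resize(load('w4')[0],(396,306))])
cv2.imwrite('pics/s1c.png',a[:,:,::-1])
E
```

```text
time: 9.05
tool_pos: [0.571, -0.0527, 0.1686]
eef_rot: [0.717, 0.697, 0.0, 0.0]
ft_force: [-0.1, 0.9, -2.3]
grip_width: 0.0275
gripper_force: 40.0
t 9.05 p [ 0.571  -0.0527  0.1686] q [-0.303  0.192  1.651  0.     1.298 -0.276] F [-0.1  0.9 -2.3] w 0.0275 g 39.99315083026886
R [[0.027, 1.0, 0.0], [1.0, -0.027, -0.0], [-0.0, 0.0, -1.0]]
```

View pics/s1c.png

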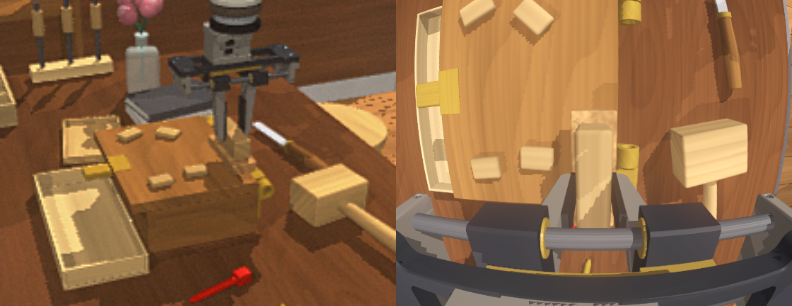

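Run:
```python
from h import *
T=dict(w3=[.4794,-.0488,.3169],w4=[.571,-.0527,.1686])
for f in T:
    im,d,c=load(f); P=cloud(d,c,True)-T[f]
    for z0 in range(-45,40,3):
        m=(abs(P[...,0])<.025)&(P[...,1]>-.03)&(P[...,1]<.07)&(P[...,2]>z0/1000)&(P[...,2]<(z0+3)/1000)&(d>0)&(np.arange(420)[:,None]<320)
        if m.sum()>40: q=P[m];print(f,z0,m.sum(),q.min(0).round(3),q.max(0).round(3))
```

```text
w3 -36 51 [-0.014  0.055 -0.035] [ 0.021  0.055 -0.033]
w3 -30 43 [-0.016  0.054 -0.029] [ 0.022  0.055 -0.027]
w3 -27 170 [-0.018  0.001 -0.027] [ 0.022  0.055 -0.024]
w3 -24 1713 [-0.018 -0.03  -0.024] [ 0.022  0.055 -0.021]
w3 -21 82 [-0.009  0.002 -0.021] [ 0.021  0.053 -0.018]
w3 -15 42 [-0.01   0.044 -0.015] [ 0.014  0.046 -0.012]
w3 -6 43 [-0.01   0.041 -0.006] [ 0.015  0.046 -0.003]
w3 0 92 [-0.023  0.009  0.   ] [0.023 0.046 0.003]
w3 3 102 [-0.025  0.009  0.003] [0.025 0.045 0.006]
w3 6 439 [-0.025 -0.03   0.006] [0.025 0.045 0.009]
w3 9 5456 [-0.025 -0.03   0.009] [0.025 0.045 0.012]
w3 12 1076 [-0.025 -0.03   0.012] [0.025 0.043 0.015]
w3 15 129 [-0.024 -0.009  0.015] [0.025 0.011 0.018]
w3 18 120 [-0.025 -0.01   0.018] [0.025 0.011 0.021]
w3 21 132 [-0.025 -0.007  0.021] [0.025 0.011 0.024]
w3 24 141 [-0.025 -0.01   0.024] [0.025 0.011 0.027]
w3 27 159 [-0.025 -0.01   0.027] [0.025 0.011 0.03 ]
w3 30 165 [-0.025 -0.011  0.03 ] [0.025 0.011 0.033]
w3 33 180 [-0.025 -0.009  0.033] [0.025 0.011 0.036]
w3 36 193 [-0.025 -0.009  0.036] [0.025 0.011 0.039]
w3 39 186 [-0.025 -0
[... 354 characters left out ...]
0.046 0.003]
w4 3 119 [-0.025  0.008  0.003] [0.025 0.046 0.006]
w4 6 291 [-0.025 -0.03   0.006] [0.025 0.046 0.009]
w4 9 3613 [-0.024 -0.03   0.009] [0.025 0.045 0.012]
w4 12 3107 [-0.025 -0.03   0.012] [0.025 0.044 0.015]
w4 15 125 [-0.024 -0.008  0.015] [0.025 0.011 0.018]
w4 18 119 [-0.025 -0.01   0.018] [0.025 0.011 0.021]
w4 21 136 [-0.025 -0.008  0.021] [0.025 0.011 0.024]
w4 24 146 [-0.025 -0.01   0.024] [0.025 0.011 0.027]
w4 27 142 [-0.025 -0.008  0.027] [0.025 0.011 0.03 ]
w4 30 173 [-0.025 -0.011  0.03 ] [0.025 0.012 0.033]
w4 33 174 [-0.025 -0.009  0.033] [0.025 0.011 0.036]
w4 36 200 [-0.025 -0.01   0.036] [0.025 0.011 0.039]
w4 39 188 [-0.025 -0.01   0.039] [0.025 0.011 0.042]
```

```bash
python3 -m pendant '[{"fingers":0.01,"tx":0,"ty":0,"tz":0.015,"ax":0,"ay":0,"az":0},{"fingers":0.01,"tx":0,"ty":0,"tz":0.006,"ax":0,"ay":0,"az":0},{"fingers":0.01,"tx":0,"ty":0,"tz":0,"ax":0,"ay":0,"az":0},{"fingers":0.06,"tx":0,"ty":0,"tz":0,"ax":0,"ay":0,"az":0},{"fingers":0.06,"tx":0,"ty":0,"tz":0,"ax":0,"ay":0,"az":0},{"fingers":0.06,"tx":0,"ty":0,"tz":0.01,"ax":0,"ay":0,"az":0},{"fingers":0.06,"tx":0,"ty":0,"tz":0.008,"ax":0,"ay":0,"az":0},{"fingers":0.01,"tx":0,"ty":0,"tz":0,"ax":0,"ay":0,"az":0},{"fingers":0.01,"tx":0,"ty":0,"tz":0,"ax":0,"ay":0,"az":0},{"fingers":0.01,"tx":0,"ty":0,"tz":0,"ax":0,"ay":0,"az":0}]' 55
python3 -m pendant '[{"fingers":0.01,"tx":0,"ty":0,"tz":0,"ax":0,"ay":0,"az":0},{"fingers":0.01,"tx":0,"ty":0,"tz":-0.0015,"ax":0,"ay":0,"az":0},{"fingers":0.01,"tx":0,"ty":0,"tz":0,"ax":0,"ay":0,"az":0},{"fingers":0.01,"tx":0,"ty":0,"tz":0,"ax":0,"ay":0,"az":0},{"fingers":0.01,"tx":0,"ty":-0.008,"tz":0,"ax":0,"ay":0,"az":0},{"fingers":0.01,"tx":0,"ty":-0.012,"tz":0,"ax":0,"ay":0,"az":0},{"fingers":0.01,"tx":0,"ty":-0.015,"tz":0,"ax":0,"ay":0,"az":0},{"fingers":0.01,"tx":0,"ty":0,"tz":0,"ax":0,"ay":0,"az":0},{"fingers":0.01,"tx":0,"ty":0,"tz":0,"ax":0,"ay":0,"az":0},{"fingers":0.01,"tx":0,"ty":0,"tz":0,"ax":0,"ay":0,"az":0}]'
python3 - <<'E'
from h import *
s=st();im,d,c=cap('wrist','w5')
P=cloud(d,c,True)-s['tool_pos']
m=(abs(P[...,0])<.012)&(P[...,1]>0)&(P[...,1]<.04)&(P[...,2]>0)&(P[...,2]<.05)&(d>0)&(np.arange(420)[:,None]<320)
print('ridge top above tcp',np.percentile(P[m][:,2],[10,50,90]))
E
```

```text
time: 10.4
tool_pos: [0.5712, -0.0528, 0.1299]
eef_rot: [0.717, 0.697, 0.0, 0.0]
ft_force: [-0.2, -0.8, 0.4]
grip_width: 0.0324
gripper_force: 0.0
time: 11.65
tool_pos: [0.5364, -0.0518, 0.1312]
eef_rot: [0.717, 0.697, 0.0, 0.0]
ft_force: [0.4, -0.4, -1.9]
grip_width: 0.0276
gripper_force: 55.0
t 11.65 p [ 0.5364 -0.0518  0.1312] q [-0.321  0.145  1.783  0.     1.213 -0.294] F [ 0.4 -0.4 -1.9] w 0.0276 g 54.99813973903656
R [[0.027, 1.0, 0.0], [1.0, -0.027, -0.0], [-0.0, 0.0, -1.0]]
ridge top above tcp [0.02800569 0.02886877 0.02965096]
```

```bash
python3 -m pendant '[{"fingers":0.01,"tx":0,"ty":-0.012,"tz":0,"ax":0,"ay":0,"az":0},{"fingers":0.01,"tx":0,"ty":-0.015,"tz":0,"ax":0,"ay":0,"az":0},{"fingers":0.01,"tx":0,"ty":-0.015,"tz":0,"ax":0,"ay":0,"az":0},{"fingers":0.01,"tx":0,"ty":-0.015,"tz":0,"ax":0,"ay":0,"az":0},{"fingers":0.01,"tx":0,"ty":-0.015,"tz":0,"ax":0,"ay":0,"az":0},{"fingers":0.01,"tx":0,"ty":-0.015,"tz":0,"ax":0,"ay":0,"az":0},{"fingers":0.01,"tx":0,"ty":-0.015,"tz":0,"ax":0,"ay":0,"az":0},{"fingers":0.01,"tx":0,"ty":-0.015,"tz":0,"ax":0,"ay":0,"az":0},{"fingers":0.01,"tx":0,"ty":-0.015,"tz":0,"ax":0,"ay":0,"az":0},{"fingers":0.01,"tx":0,"ty":-0.012,"tz":0,"ax":0,"ay":0,"az":0}]'
python3 -m pendant '[{"fingers":0.01,"tx":0,"ty":0,"tz":0,"ax":0,"ay":0,"az":0},{"fingers":0.01,"tx":0,"ty":0,"tz":0,"ax":0,"ay":0,"az":0},{"fingers":0.01,"tx":0,"ty":0,"tz":-0.05,"ax":0,"ay":0,"az":0},{"fingers":0.01,"tx":0,"ty":0.05,"tz":-0.03,"ax":0,"ay":0,"az":0},{"fingers":0.01,"tx":0.03,"ty":0.05,"tz":0,"ax":0,"ay":0,"az":0},{"fingers":0.01,"tx":0.05,"ty":0.035,"tz":0,"ax":0,"ay":0,"az":0},{"fingers":0.01,"tx":0.05,"ty":0.035,"tz":0,"ax":0,"ay":0,"az":0},{"fingers":0.01,"tx":0.026,"ty":0.009,"tz":0,"ax":0,"ay":0,"az":0},{"fingers":0.01,"tx":0,"ty":0,"tz":0,"ax":0,"ay":0,"az":0},{"fingers":0.01,"tx":0,"ty":0,"tz":0,"ax":0,"ay":0,"az":0}]'
python3 - <<'E'
from h import *
s=st();im,d,c=cap('side','s2');cap('scene','c2');P=cloud(d,c)
cv2.imwrite('pics/s2c.png',cv2.resize(im[150:300,160:360],None,fx=3,fy=3)[:,:,::-1])
E
```

```text
time: 12.95
tool_pos: [0.3909, -0.0477, 0.1309]
eef_rot: [0.717, 0.698, -0.0, -0.0]
ft_force: [0.7, -0.0, -2.8]
grip_width: 0.0278
gripper_force: 55.0
time: 14.2
tool_pos: [0.575, 0.1027, 0.2107]
eef_rot: [0.717, 0.697, -0.0, -0.0]
ft_force: [0.6, -0.0, -1.5]
grip_width: 0.0277
gripper_force: 55.0
t 14.2 p [0.575  0.1027 0.2107] q [-3.000e-02  1.850e-01  1.574e+00 -1.000e-03  1.383e+00 -3.000e-03] F [ 0.6 -0.  -1.5] w 0.0277 g 54.998109340667725
R [[0.027, 1.0, -0.001], [1.0, -0.027, -0.001], [-0.001, -0.001, -1.0]]
```

View pics/s2c.png

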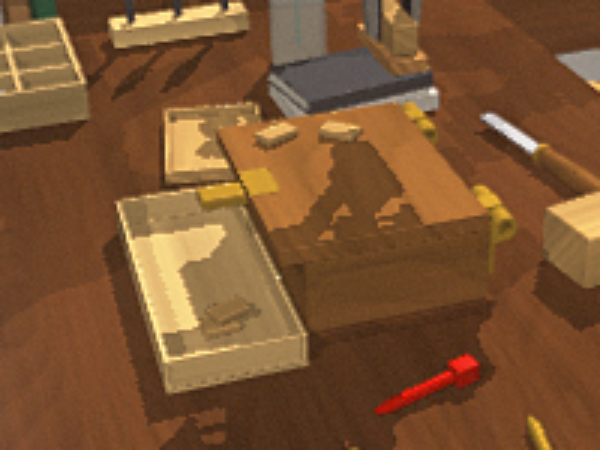

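```bash
python3 -m pendant '[{"fingers":0.01,"tx":0,"ty":0,"tz":0.03,"ax":0,"ay":0,"az":0},{"fingers":0.01,"tx":0,"ty":0,"tz":0.03,"ax":0,"ay":0,"az":0},{"fingers":0.01,"tx":0,"ty":0,"tz":0.015,"ax":0,"ay":0,"az":0},{"fingers":0.01,"tx":0,"ty":0,"tz":0.004,"ax":0,"ay":0,"az":0},{"fingers":0.01,"tx":0,"ty":0,"tz":0,"ax":0,"ay":0,"az":0},{"fingers":0.01,"tx":0,"ty":-0.01,"tz":0,"ax":0,"ay":0,"az":0},{"fingers":0.01,"tx":0,"ty":-0.015,"tz":0,"ax":0,"ay":0,"az":0},{"fingers":0.01,"tx":0,"ty":-0.015,"tz":0,"ax":0,"ay":0,"az":0},{"fingers":0.01,"tx":0,"ty":-0.015,"tz":0,"ax":0,"ay":0,"az":0},{"fingers":0.01,"tx":0,"ty":-0.01,"tz":0,"ax":0,"ay":0,"az":0}]'
python3 -m pendant '[{"fingers":0.01,"tx":0,"ty":-0.012,"tz":0,"ax":0,"ay":0,"az":0},{"fingers":0.01,"tx":0,"ty":-0.015,"tz":0,"ax":0,"ay":0,"az":0},{"fingers":0.01,"tx":0,"ty":-0.015,"tz":0,"ax":0,"ay":0,"az":0},{"fingers":0.01,"tx":0,"ty":-0.015,"tz":0,"ax":0,"ay":0,"az":0},{"fingers":0.01,"tx":0,"ty":-0.015,"tz":0,"ax":0,"ay":0,"az":0},{"fingers":0.01,"tx":0,"ty":-0.015,"tz":0,"ax":0,"ay":0,"az":0},{"fingers":0.01,"tx":0,"ty":-0.015,"tz":0,"ax":0,"ay":0,"az":0},{"fingers":0.01,"tx":0,"ty":-0.014,"tz":0,"ax":0,"ay":0,"az":0},{"fingers":0.01,"tx":0,"ty":0,"tz":0,"ax":0,"ay":0,"az":0},{"fingers":0.01,"tx":0,"ty":0,"tz":0,"ax":0,"ay":0,"az":0}]'
python3 - <<'E'
from h import *
s=st();im,d,c=cap('side','s3')
cv2.imwrite('pics/s3c.png',cv2.resize(im[150:300,160:360],None,fx=3,fy=3)[:,:,::-1])
E
```

```text
time: 15.55
tool_pos: [0.5097, 0.1051, 0.1329]
eef_rot: [0.716, 0.698, 0.0, 0.0]
ft_force: [-0.3, -0.6, -2.1]
grip_width: 0.0275
gripper_force: 55.0
time: 16.8
tool_pos: [0.3948, 0.1081, 0.1324]
eef_rot: [0.717, 0.697, 0.0, 0.0]
ft_force: [-0.7, -0.8, -2.5]
grip_width: 0.0276
gripper_force: 55.0
t 16.8 p [0.3948 0.1081 0.1324] q [-0.03  -0.212  2.128 -0.     1.225 -0.003] F [-0.7 -0.8 -2.5] w 0.0276 g 54.99828279018402
R [[0.027, 1.0, 0.001], [1.0, -0.027, -0.0], [-0.0, 0.001, -1.0]]
```

View pics/s3c.png

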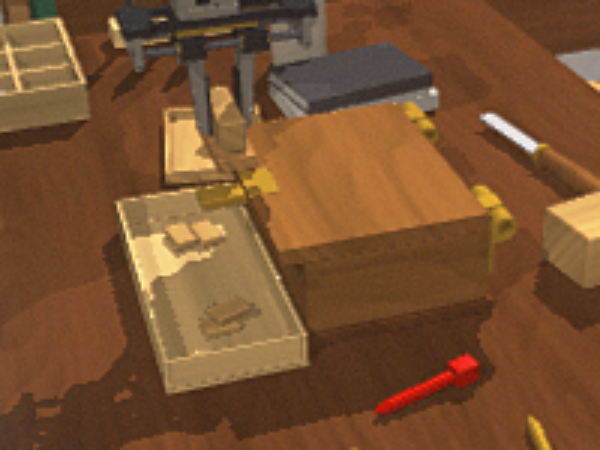

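```bash
python3 -m pendant '[{"fingers":0.01,"tx":0,"ty":0,"tz":-0.04,"ax":0,"ay":0,"az":0},{"fingers":0.01,"tx":0.02,"ty":0,"tz":-0.03,"ax":0,"ay":0,"az":0},{"fingers":0.01,"tx":0.055,"ty":0.01,"tz":0,"ax":0,"ay":0,"az":0},{"fingers":0.01,"tx":0.055,"ty":0.01,"tz":0,"ax":0,"ay":0,"az":0},{"fingers":0.01,"tx":0.055,"ty":0.01,"tz":0,"ax":0,"ay":0,"az":0},{"fingers":0.01,"tx":0.033,"ty":0,"tz":0,"ax":0,"ay":0,"az":0},{"fingers":0.01,"tx":0,"ty":0,"tz":0.03,"ax":0,"ay":0,"az":0.177},{"fingers":0.01,"tx":0,"ty":0,"tz":0.04,"ax":0,"ay":0,"az":0},{"fingers":0.01,"tx":0,"ty":0,"tz":0.03,"ax":0,"ay":0,"az":0},{"fingers":0.01,"tx":0,"ty":0,"tz":0,"ax":0,"ay":0,"az":0}]'
python3 - <<'E'
from h import *
s=st();cap('wrist','w6')
E
```

```text
time: 18.1
tool_pos: [0.4283, 0.3243, 0.0993]
eef_rot: [0.775, 0.631, -0.003, -0.001]
ft_force: [0.8, 0.4, -1.1]
grip_width: 0.0272
gripper_force: 55.0
t 18.1 p [0.4283 0.3243 0.0993] q [ 0.423  0.186  1.805 -0.     1.156  0.627] F [ 0.8  0.4 -1.1] w 0.0272 g 54.99829173088074
R [[0.203, 0.979, -0.006], [0.979, -0.203, -0.003], [-0.004, -0.005, -1.0]]
```

```bash
python3 -m pendant '[{"fingers":0.01,"tx":0,"ty":0,"tz":0.03,"ax":0,"ay":0,"az":0},{"fingers":0.01,"tx":0,"ty":0,"tz":0.025,"ax":0,"ay":0,"az":0},{"fingers":0.01,"tx":0,"ty":0,"tz":0.01,"ax":0,"ay":0,"az":0},{"fingers":0.01,"tx":0,"ty":0,"tz":0.006,"ax":0,"ay":0,"az":0},{"fingers":0.01,"tx":0,"ty":0,"tz":0,"ax":0,"ay":0,"az":0},{"fingers":0.01,"tx":0,"ty":0,"tz":0.0005,"ax":0,"ay":0,"az":0},{"fingers":0.06,"tx":0,"ty":0,"tz":0,"ax":0,"ay":0,"az":0},{"fingers":0.06,"tx":0,"ty":0,"tz":0,"ax":0,"ay":0,"az":0},{"fingers":0.06,"tx":0,"ty":0,"tz":0,"ax":0,"ay":0,"az":0},{"fingers":0.06,"tx":0,"ty":0,"tz":0,"ax":0,"ay":0,"az":0}]'
python3 -m pendant '[{"fingers":0.06,"tx":0,"ty":0,"tz":-0.03,"ax":0,"ay":0,"az":0},{"fingers":0.06,"tx":0,"ty":0,"tz":-0.05,"ax":0,"ay":0,"az":0},{"fingers":0.06,"tx":0,"ty":0,"tz":-0.055,"ax":0,"ay":0,"az":0},{"fingers":0.06,"tx":0,"ty":0,"tz":-0.055,"ax":0,"ay":0,"az":0},{"fingers":0.09,"tx":-0.04,"ty":0,"tz":-0.02,"ax":0,"ay":0,"az":-0.17},{"fingers":0.09,"tx":-0.06,"ty":0,"tz":0,"ax":0,"ay":0,"az":0},{"fingers":0.09,"tx":-0.06,"ty":0,"tz":0,"ax":0,"ay":0,"az":0},{"fingers":0.09,"tx":-0.06,"ty":0,"tz":0,"ax":0,"ay":0,"az":0},{"fingers":0.09,"tx":-0.06,"ty":0,"tz":0,"ax":0,"ay":0,"az":0},{"fingers":0.09,"tx":-0.06,"ty":0.01,"tz":0,"ax":0,"ay":0,"az":0}]'
python3 -m pendant '[{"fingers":0.09,"tx":-0.06,"ty":0.01,"tz":0,"ax":0,"ay":0,"az":0},{"fingers":0.09,"tx":-0.06,"ty":0.01,"tz":0,"ax":0,"ay":0,"az":0},{"fingers":0.09,"tx":-0.06,"ty":0.01,"tz":0,"ax":0,"ay":0,"az":0},{"fingers":0.09,"tx":-0.06,"ty":0.01,"tz":0,"ax":0,"ay":0,"az":0},{"fingers":0.09,"tx":-0.06,"ty":0,"tz":0,"ax":0,"ay":0,"az":0},{"fingers":0.09,"tx":-0.06,"ty":0,"tz":0,"ax":0,"ay":0,"az":0},{"fingers":0.09,"tx":-0.04,"ty":0,"tz":0,"ax":0,"ay":0,"az":0},{"fingers":0.09,"tx":0,"ty":0,"tz":0,"ax":0,"ay":0,"az":0},{"fingers":0.09,"tx":0,"ty":0,"tz":0,"ax":0,"ay":0,"az":0},{"fingers":0.09,"tx":0,"ty":0,"tz":0,"ax":0,"ay":0,"az":0}]'
python3 - <<'E'
from h import *
s=st();cap('wrist','w7');cap('side','s4')
E
```

```text
time: 19.4
tool_pos: [0.4302, 0.3253, 0.0307]
eef_rot: [0.775, 0.631, 0.0, 0.0]
ft_force: [-0.3, 0.6, -0.1]
grip_width: 0.0601
gripper_force: 0.0
time: 20.65
tool_pos: [0.4214, -0.0158, 0.2409]
eef_rot: [0.719, 0.695, 0.0, 0.0]
ft_force: [1.9, 0.6, -0.2]
grip_width: 0.0902
gripper_force: 0.0
time: 21.9
tool_pos: [0.4486, -0.414, 0.2408]
eef_rot: [0.719, 0.695, 0.0, -0.0]
ft_force: [0.9, -0.7, -0.0]
grip_width: 0.0899
gripper_force: 0.0
t 21.9 p [ 0.4486 -0.414   0.2408] q [-0.943  0.233  1.459  0.     1.449 -0.911] F [ 0.9 -0.7 -0. ] w 0.0899 g 0.0
R [[0.033, 0.999, 0.0], [0.999, -0.033, 0.0], [0.0, 0.0, -1.0]]
```

View pics/w7.png

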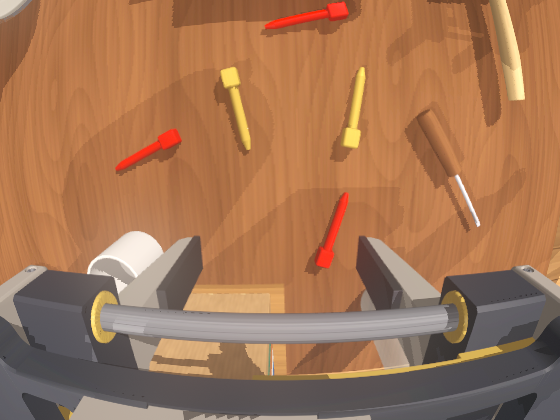

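```bash
cat > pins.py <<'E'
from h import *
import sys
im,d,c=load(sys.argv[1]); P=cloud(d,c,True); hsv=cv2.cvtColor(im,cv2.COLOR_RGB2HSV)
b=(hsv[...,0]>20)&(hsv[...,0]<32)&(hsv[...,1]>120)&(hsv[...,2]>60)&(d>0)&(P[...,2]<.035)&(P[...,2]>.003)&(np.hypot(P[...,0],P[...,1])>.3)
b=cv2.morphologyEx(b.astype(np.uint8),cv2.MORPH_CLOSE,np.ones((3,3)))
k,l,s,ce=cv2.connectedComponentsWithStats(b)
for i in range(1,k):
    if not 300<s[i,4]<8000: continue
    v,u=np.nonzero(l==i); w=onz(c,np.c_[u,v],.010,True)[:,:2]; (cx,cy),(a,bb),th=r=cv2.minAreaRect(w.astype(np.float32))
    q=P[l==i]; top=q[(q[:,2]>np.percentile(q[:,2],85)-.003)]
    mu=w.mean(0); e=np.linalg.svd(w-mu,full_matrices=False)[2][0]
    t=(w-mu)@e; n=np.array([-e[1],e[0]]); sgn=1
    wid=lambda m:np.ptp(((w-mu)@n)[m])
    if wid(t<t.min()+.02)>wid(t>t.max()-.02): pass
    else: e=-e;t=-t    # e from head to tip
    # axis: head-centre and near-tip centre
    sh=(t>t.min()+.035)&(t<t.max()-.012); fit=np.polyfit(t[sh],((w-mu)@np.array([-e[1],e[0]]))[sh],1)
    ang=np.arctan2(e[1],e[0])+np.arctan(fit[0])
    mid=mu+e*(t.min()+t.max())/2; hd=mu+e*(t.min()+.012)
    ht=q[q[:,2]>.016]; hr=cv2.minAreaRect(ht[:,:2].astype(np.float32))
    print(ce[i].round(),s[i,4],'len',np.ptp(t).round(4),'mid',mid.round(4),'head',hd.round(4),'dir deg',np.degrees(ang).round(1),'headtop',ht.mean(0).round(4),np.round(hr[0],4),np.round(hr[1],4),round(hr[2],1))
E
python3 pins.py w7
python3 - <<'E'
from h import *
im,d,c=load('s4');P=cloud(d,c)
m=(P[...,0]>.36)&(P[...,0]<.5)&(P[...,1]>.24)&(P[...,1]<.42)&(P[...,2]>.045)&(P[...,2]<.065);q=P[m];print('block top',q.mean(0).round(3),m.sum(),np.median(q[:,2]))
E
```

```text
[236. 100.] 726 len 0.105 mid [ 0.4018 -0.3222] head [ 0.393  -0.2826] dir deg -78.3 headtop [ 0.3955 -0.288   0.0252] [ 0.4089 -0.3144] [0.0362 0.0931] 36.7
[355. 113.] 744 len 0.1027 mid [ 0.5475 -0.3232] head [ 0.5408 -0.362 ] dir deg 79.5 headtop [ 0.5389 -0.3579  0.0216] [ 0.5097 -0.3532] [0.1029 0.0606] 18.7
block top [0.428 0.314 0.053] 94 0.05414871630247886
```

```bash
python3 -m pendant '[{"fingers":0.06,"tx":0.028,"ty":0.045,"tz":0.01,"ax":0,"ay":0,"az":0},{"fingers":0.06,"tx":0.027,"ty":0.0455,"tz":0.02,"ax":0,"ay":0,"az":0},{"fingers":0.06,"tx":0,"ty":0,"tz":0.04,"ax":0,"ay":0,"az":0.15},{"fingers":0.06,"tx":0,"ty":0,"tz":0.04,"ax":0,"ay":0,"az":0},{"fingers":0.06,"tx":0,"ty":0,"tz":0.03,"ax":0,"ay":0,"az":0},{"fingers":0.06,"tx":0,"ty":0,"tz":0,"ax":0,"ay":0,"az":0},{"fingers":0.06,"tx":0,"ty":0,"tz":0,"ax":0,"ay":0,"az":0},{"fingers":0.06,"tx":0,"ty":0,"tz":0,"ax":0,"ay":0,"az":0},{"fingers":0.06,"tx":0,"ty":0,"tz":0,"ax":0,"ay":0,"az":0},{"fingers":0.06,"tx":0,"ty":0,"tz":0,"ax":0,"ay":0,"az":0}]'
python3 - <<'E'
from h import *
s=st();cap('wrist','w8')
E
python3 pins.py w8
```

```text
time: 23.25
tool_pos: [0.5408, -0.3636, 0.1013]
eef_rot: [0.769, 0.639, 0.0, 0.0]
ft_force: [-0.1, -0.0, -0.1]
grip_width: 0.06
gripper_force: 0.0
t 23.25 p [ 0.5408 -0.3636  0.1013] q [-0.777  0.452  1.466 -0.     1.222 -0.593] F [-0.1 -0.  -0.1] w 0.06 g 0.0
R [[0.183, 0.983, 0.001], [0.983, -0.183, -0.001], [-0.001, 0.001, -1.0]]
[277. 170.] 1921 len 0.1056 mid [ 0.5467 -0.3249] head [ 0.5385 -0.3648] dir deg 78.4 headtop [ 0.5399 -0.3577  0.0226] [ 0.5452 -0.3324] [0.0836 0.0186] 78.8
[114. 183.] 1569 len 0.1051 mid [ 0.4014 -0.3221] head [ 0.3916 -0.2827] dir deg -76.7 headtop [ 0.3985 -0.2867  0.0243] [ 0.4682 -0.2834] [0.1633 0.0573] 13.9
```

```bash
python3 -m pendant '[{"fingers":0.06,"tx":-0.001,"ty":-0.0015,"tz":0.02,"ax":0,"ay":0,"az":0.017},{"fingers":0.06,"tx":0,"ty":0,"tz":0.035,"ax":0,"ay":0,"az":0},{"fingers":0.06,"tx":0,"ty":0,"tz":0.025,"ax":0,"ay":0,"az":0},{"fingers":0.06,"tx":0,"ty":0,"tz":0.012,"ax":0,"ay":0,"az":0},{"fingers":0.06,"tx":0,"ty":0,"tz":0.004,"ax":0,"ay":0,"az":0},{"fingers":0.06,"tx":0,"ty":0,"tz":0.0015,"ax":0,"ay":0,"az":0},{"fingers":0.06,"tx":0,"ty":0,"tz":0,"ax":0,"ay":0,"az":0},{"fingers":0.005,"tx":0,"ty":0,"tz":0,"ax":0,"ay":0,"az":0},{"fingers":0.005,"tx":0,"ty":0,"tz":0,"ax":0,"ay":0,"az":0},{"fingers":0.005,"tx":0,"ty":0,"tz":0,"ax":0,"ay":0,"az":0}]' 45
python3 -m pendant '[{"fingers":0.005,"tx":0,"ty":0,"tz":0,"ax":0,"ay":0,"az":0},{"fingers":0.005,"tx":0,"ty":0,"tz":0,"ax":0,"ay":0,"az":0},{"fingers":0.005,"tx":0,"ty":0,"tz":-0.02,"ax":0,"ay":0,"az":0},{"fingers":0.005,"tx":0,"ty":0,"tz":-0.05,"ax":0,"ay":0,"az":0},{"fingers":0.005,"tx":0,"ty":0,"tz":-0.05,"ax":0,"ay":0,"az":0},{"fingers":0.005,"tx":0,"ty":0,"tz":-0.05,"ax":0,"ay":0,"az":0},{"fingers":0.005,"tx":0,"ty":0,"tz":0,"ax":0,"ay":0,"az":0},{"fingers":0.005,"tx":0,"ty":0,"tz":0,"ax":0,"ay":0,"az":0},{"fingers":0.005,"tx":0,"ty":0,"tz":0,"ax":0,"ay":0,"az":0},{"fingers":0.005,"tx":0,"ty":0,"tz":0,"ax":0,"ay":0,"az":0}]'
python3 - <<'E'
from h import *
s=st()
E
```

```text
time: 24.55
tool_pos: [0.539, -0.3641, 0.0033]
eef_rot: [0.774, 0.633, 0.0, 0.0]
ft_force: [0.0, 0.2, -0.9]
grip_width: 0.0321
gripper_force: 0.0
time: 25.8
tool_pos: [0.5382, -0.3634, 0.1714]
eef_rot: [0.774, 0.633, -0.0, -0.001]
ft_force: [-0.6, -0.7, -0.3]
grip_width: 0.0198
gripper_force: 45.0
t 25.8 p [ 0.5382 -0.3634  0.1714] q [-0.78   0.382  1.414 -0.     1.349 -0.579] F [-0.6 -0.7 -0.3] w 0.0198 g 44.99363422393799
R [[0.2, 0.98, -0.002], [0.98, -0.2, 0.002], [0.002, -0.003, -1.0]]
```

```bash
python3 -m pendant '[{"fingers":0.005,"tx":0.0355,"ty":0.01,"tz":0,"ax":0,"ay":0,"az":0},{"fingers":0.005,"tx":0.0355,"ty":0.01,"tz":0,"ax":0,"ay":0,"az":0},{"fingers":0.005,"tx":0.0355,"ty":0.01,"tz":0.02,"ax":0,"ay":0,"az":0},{"fingers":0.005,"tx":0.0355,"ty":0.0095,"tz":0.02,"ax":0,"ay":0,"az":0},{"fingers":0.005,"tx":0,"ty":0,"tz":0.03,"ax":0,"ay":0,"az":-0.174},{"fingers":0.005,"tx":0,"ty":0,"tz":0.0185,"ax":0,"ay":0,"az":0},{"fingers":0.005,"tx":0,"ty":0,"tz":0,"ax":0,"ay":0.052,"az":0},{"fingers":0.005,"tx":0,"ty":0,"tz":0,"ax":0,"ay":0,"az":0},{"fingers":0.005,"tx":0,"ty":0,"tz":0,"ax":0,"ay":0,"az":0},{"fingers":0.005,"tx":0,"ty":0,"tz":0,"ax":0,"ay":0,"az":0}]'
cat > hin.py <<'E'
from h import *
import sys
f=sys.argv[1]; s=st(); im,d,c=cap('wrist',f); cap('side','sd_'+f); cap('scene','sc_'+f)
T=np.array(s['tool_pos']); P=cloud(d,c,True); hsv=cv2.cvtColor(im,cv2.COLOR_RGB2HSV)
b=(hsv[...,0]>20)&(hsv[...,0]<32)&(hsv[...,1]>120)&(hsv[...,2]>50)&(d>0)&(P[...,2]>.06)&(P[...,2]<.13)&(np.abs(P[...,0]-T[0])<.04)&(np.arange(420)[:,None]<300)
k,l,n,ce=cv2.connectedComponentsWithStats(b.astype(np.uint8))
for i in range(1,k):
    if n[i,4]>60:
        q=P[l==i]; print(ce[i].round(),n[i].tolist())
        for y in np.arange(q[:,1].min(),q[:,1].max(),.01):
            r=q[(q[:,1]>=y)&(q[:,1]<y+.01)]
            if len(r)>8: 
                a,bb=np.percentile(r[:,0],[2,98]);print('  y',round(y+.005,3),'x %.4f..%.4f mid %.4f w %.4f'%(a,bb,(a+bb)/2,bb-a),'ztop',np.percentile(r[:,2],90).round(4))
E
python3 hin.py w9
```

```text
time: 27.05
tool_pos: [0.6061, -0.2328, 0.085]
eef_rot: [0.717, 0.697, 0.019, -0.018]
ft_force: [0.3, -0.6, -0.7]
grip_width: 0.0193
gripper_force: 45.0
t 27.05 p [ 0.6061 -0.2328  0.085 ] q [-0.575  0.479  1.465  0.047  1.224 -0.564] F [ 0.3 -0.6 -0.7] w 0.0193 g 44.99368607997894
R [[0.028, 1.0, 0.002], [0.998, -0.028, 0.051], [0.051, 0.0, -0.999]]
[280.  11.] [255, 0, 46, 27, 971]
  y -0.105 x 0.5994..0.6202 mid 0.6098 w 0.0208 ztop 0.104
  y -0.095 x 0.6006..0.6212 mid 0.6109 w 0.0206 ztop 0.1039
[280. 196.] [262, 83, 36, 199, 3802]
  y -0.237 x 0.5980..0.6136 mid 0.6058 w 0.0156 ztop 0.1041
  y -0.227 x 0.5984..0.6153 mid 0.6069 w 0.0169 ztop 0.1041
  y -0.217 x 0.5991..0.6152 mid 0.6072 w 0.0161 ztop 0.1027
  y -0.207 x 0.6041..0.6123 mid 0.6082 w 0.0082 ztop 0.0996
  y -0.197 x 0.6047..0.6125 mid 0.6086 w 0.0078 ztop 0.0996
  y -0.187 x 0.6051..0.6127 mid 0.6089 w 0.0076 ztop 0.0995
  y -0.177 x 0.6054..0.6130 mid 0.6092 w 0.0076 ztop 0.0994
  y -0.167 x 0.6056..0.6132 mid 0.6094 w 0.0076 ztop 0.0993
  y -0.157 x 0.6055..0.6135 mid 0.6095 w 0.0079 ztop 0.0993
  y -0.147 x 0.6056..0.6131 mid 0.6094 w 0.0075 ztop 0.0984
  y -0.137 x 0.6069..0.6114 mid 0.6091 w 0.0046 ztop 0.0962
```

View pics/w9.png

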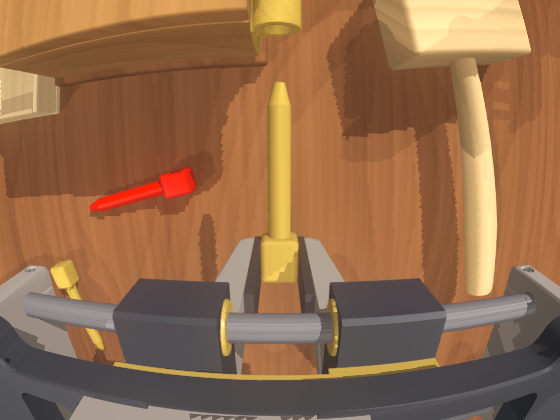

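Run:
```python
from h import *
im,d,c=load('w9'); hsv=cv2.cvtColor(im,cv2.COLOR_RGB2HSV)
b=(hsv[...,0]>18)&(hsv[...,0]<34)&(hsv[...,1]>120)&(hsv[...,2]>40)
for v in [3,6,9,12,15,18,21,24,27,30,33,120,150,180,210]:
    u=np.nonzero(b[v,235:320])[0]+235
    if len(u):
        w=onz(c,[[u.min(),v],[u.max()+1,v]],.0925,True); print(v,u.min(),u.max(),len(u),w[:,0].round(4),w[:,1].round(4),'mid',w.mean(0).round(4))
a=cv2.resize(im[0:100,220:340],None,fx=5,fy=5,interpolation=cv2.INTER_CUBIC); cv2.imwrite('pics/w9c.png',a[:,:,::-1])
```

```text
3 251 300 47 [0.5954 0.6217] [-0.0943 -0.0951] mid [ 0.6086 -0.0947  0.0925]
6 251 300 47 [0.5954 0.6216] [-0.0961 -0.097 ] mid [ 0.6085 -0.0965  0.0925]
9 251 300 48 [0.5954 0.6216] [-0.098  -0.0988] mid [ 0.6085 -0.0984  0.0925]
12 251 300 49 [0.5953 0.6215] [-0.0998 -0.1006] mid [ 0.6084 -0.1002  0.0925]
15 251 300 50 [0.5953 0.6214] [-0.1016 -0.1024] mid [ 0.6084 -0.102   0.0925]
18 250 300 51 [0.5948 0.6214] [-0.1033 -0.1042] mid [ 0.6081 -0.1037  0.0925]
21 250 300 51 [0.5947 0.6213] [-0.1051 -0.1059] mid [ 0.608  -0.1055  0.0925]
24 250 300 50 [0.5947 0.6212] [-0.1068 -0.1077] mid [ 0.608  -0.1073  0.0925]
27 250 300 51 [0.5947 0.6212] [-0.1086 -0.1094] mid [ 0.6079 -0.109   0.0925]
30 250 299 50 [0.5947 0.6206] [-0.1103 -0.1111] mid [ 0.6076 -0.1107  0.0925]
33 251 293 43 [0.5952 0.6174] [-0.1121 -0.1128] mid [ 0.6063 -0.1125  0.0925]
120 269 290 22 [0.6033 0.6145] [-0.1592 -0.1595] mid [ 0.6089 -0.1593  0.0925]
150 269 290 22 [0.6029 0.6141] [-0.1746 -0.1749] mid [ 0.6085 -0.1747  0.0925]
180 268 290 23 [0.6019 0.6138] [-0.1901 -0.1904] mid [ 0.6078 -0.1903  0.0925]
210 269 290 22 [0.6019 0.6134] [-0.206  -0.2063] mid [ 0.6076 -0.2062  0.0925]
```

View pics/w9c.png

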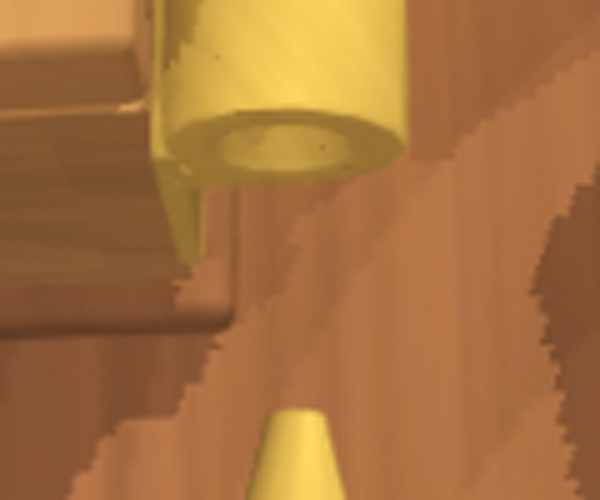

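```bash
python3 -m pendant '[{"fingers":0.005,"tx":0,"ty":-0.0013,"tz":0.0022,"ax":0,"ay":0,"az":0},{"fingers":0.005,"tx":0,"ty":0,"tz":0,"ax":0,"ay":0,"az":0},{"fingers":0.005,"tx":0.008,"ty":0,"tz":0.0004,"ax":0,"ay":0,"az":0},{"fingers":0.005,"tx":0.008,"ty":0,"tz":0.0004,"ax":0,"ay":0,"az":0},{"fingers":0.005,"tx":0.008,"ty":0,"tz":0.0004,"ax":0,"ay":0,"az":0},{"fingers":0.005,"tx":0.008,"ty":0,"tz":0.0004,"ax":0,"ay":0,"az":0},{"fingers":0.005,"tx":0.008,"ty":0,"tz":0.0004,"ax":0,"ay":0,"az":0},{"fingers":0.005,"tx":0,"ty":0,"tz":0,"ax":0,"ay":0,"az":0},{"fingers":0.005,"tx":0,"ty":0,"tz":0,"ax":0,"ay":0,"az":0},{"fingers":0.005,"tx":0,"ty":0,"tz":0,"ax":0,"ay":0,"az":0}]'
python3 - <<'E'
from h import *
s=st();im,d,c=cap('wrist','w10');T=s['tool_pos'];P=cloud(d,c,True);hsv=cv2.cvtColor(im,cv2.COLOR_RGB2HSV)
b=(hsv[...,0]>18)&(hsv[...,0]<34)&(hsv[...,1]>120)&(hsv[...,2]>40)&(d>0)&(abs(P[...,0]-T[0])<.03)&(P[...,2]>.07)
for v in range(4,290,12):
    u=np.nonzero(b[v,235:320])[0]+235
    if len(u)>8: print(v,u.min(),u.max(),'y %.4f z %.4f'%(np.median(P[v,u,1]),P[v,u,2].max()),'xmid %.4f w %.4f'%((P[v,u.min(),0]+P[v,u.max(),0])/2,P[v,u.max(),0]-P[v,u.min(),0]))
E
```

```text
time: 28.45
tool_pos: [0.6057, -0.1929, 0.0825]
eef_rot: [0.716, 0.697, 0.019, -0.018]
ft_force: [0.2, -1.1, -0.6]
grip_width: 0.0196
gripper_force: 45.0
t 28.45 p [ 0.6057 -0.1929  0.0825] q [-0.522  0.448  1.512  0.049  1.206 -0.512] F [ 0.2 -1.1 -0.6] w 0.0196 g 44.99363422393799
R [[0.027, 1.0, 0.001], [0.998, -0.027, 0.052], [0.052, 0.0, -0.999]]
4 254 303 y -0.0611 z 0.1043 xmid 0.6093 w 0.0255
16 250 303 y -0.0683 z 0.1060 xmid 0.6087 w 0.0264
28 250 304 y -0.0748 z 0.1055 xmid 0.6086 w 0.0266
40 250 304 y -0.0810 z 0.1055 xmid 0.6086 w 0.0265
52 250 304 y -0.0871 z 0.1057 xmid 0.6084 w 0.0263
64 253 304 y -0.0927 z 0.1049 xmid 0.6083 w 0.0258
76 253 304 y -0.0988 z 0.1052 xmid 0.6082 w 0.0257
88 253 304 y -0.1047 z 0.1049 xmid 0.6081 w 0.0259
100 253 304 y -0.1102 z 0.1016 xmid 0.6079 w 0.0261
112 268 289 y -0.1157 z 0.0977 xmid 0.6079 w 0.0104
124 268 290 y -0.1217 z 0.0974 xmid 0.6080 w 0.0110
136 268 290 y -0.1277 z 0.0968 xmid 0.6078 w 0.0110
148 268 290 y -0.1336 z 0.0974 xmid 0.6076 w 0.0111
160 269 289 y -0.1396 z 0.0975 xmid 0.6074 w 0.0101
172 268 289 y -0.1456 z 0.0971 xmid 0.6070 w 0.0107
184 268 289 y -0.1517 z 0.0979 xmid 0.6069 w 0.0107
196 269 289 y -0.1577 z 0.0985 xmid 0.6070 w 0.0102
208 269 289 y -0.1638 z 0.0972 xmid 0.6068 w 0.0102
220 269 289 y -0.1701 z 0.0976 xmid 0.6066 w 0.0104
232 269 291 y -0.1767 z 0.0974 xmid 0.6071 w 0.0118
244 261 298 y -0.1817 z 0.1013 xmid 0.6067 w 0.0191
256 261 297 y -0.1879 z 0.1021 xmid 0.6061 w 0.0187
268 261 297 y -0.1947 z 0.1016 xmid 0.6060 w 0.0189
280 263 295 y -0.2016 z 0.1019 xmid 0.6058 w 0.0169
```

```bash
python3 -m pendant '[{"fingers":0.005,"tx":0.008,"ty":0,"tz":0.0004,"ax":0,"ay":0,"az":0},{"fingers":0.005,"tx":0.008,"ty":0,"tz":0.0004,"ax":0,"ay":0,"az":0},{"fingers":0.005,"tx":0.008,"ty":0,"tz":0.0004,"ax":0,"ay":0,"az":0},{"fingers":0.005,"tx":0.008,"ty":0,"tz":0.0004,"ax":0,"ay":0,"az":0},{"fingers":0.005,"tx":0.008,"ty":0,"tz":0.0004,"ax":0,"ay":0,"az":0},{"fingers":0.005,"tx":0.008,"ty":0,"tz":0.0004,"ax":0,"ay":0,"az":0},{"fingers":0.005,"tx":0.008,"ty":0,"tz":0.0004,"ax":0,"ay":0,"az":0},{"fingers":0.005,"tx":0.004,"ty":0,"tz":0.0002,"ax":0,"ay":0,"az":0},{"fingers":0.005,"tx":0,"ty":0,"tz":0,"ax":0,"ay":0,"az":0},{"fingers":0.005,"tx":0,"ty":0,"tz":0,"ax":0,"ay":0,"az":0}]'
python3 -m pendant '[{"fingers":0.005,"tx":0.002,"ty":0,"tz":0.0001,"ax":0,"ay":0,"az":0},{"fingers":0.005,"tx":0.002,"ty":0,"tz":0.0001,"ax":0,"ay":0,"az":0},{"fingers":0.005,"tx":0.0015,"ty":0,"tz":0.0001,"ax":0,"ay":0,"az":0},{"fingers":0.005,"tx":0.001,"ty":0,"tz":0.0001,"ax":0,"ay":0,"az":0},{"fingers":0.005,"tx":0.001,"ty":0,"tz":0,"ax":0,"ay":0,"az":0},{"fingers":0.005,"tx":0.001,"ty":0,"tz":0,"ax":0,"ay":0,"az":0},{"fingers":0.005,"tx":0,"ty":0,"tz":0,"ax":0,"ay":0,"az":0},{"fingers":0.005,"tx":0,"ty":0,"tz":0,"ax":0,"ay":0,"az":0},{"fingers":0.005,"tx":0,"ty":0,"tz":0,"ax":0,"ay":0,"az":0},{"fingers":0.005,"tx":0,"ty":0,"tz":0,"ax":0,"ay":0,"az":0}]'
```

```text
time: 29.75
tool_pos: [0.6074, -0.1328, 0.0826]
eef_rot: [0.716, 0.697, 0.019, -0.018]
ft_force: [-0.2, -0.1, -1.6]
grip_width: 0.0197
gripper_force: 45.0
time: 31.0
tool_pos: [0.6076, -0.1241, 0.0827]
eef_rot: [0.716, 0.697, 0.019, -0.018]
ft_force: [0.4, -0.1, -1.2]
grip_width: 0.0197
gripper_force: 45.0
```

```bash
python3 -m pendant '[{"fingers":0.005,"tx":0.0005,"ty":0,"tz":0,"ax":0,"ay":0,"az":0},{"fingers":0.005,"tx":0.0005,"ty":0,"tz":0,"ax":0,"ay":0,"az":0},{"fingers":0.005,"tx":0.0005,"ty":0,"tz":0,"ax":0,"ay":0,"az":0},{"fingers":0.005,"tx":0.0005,"ty":0,"tz":0,"ax":0,"ay":0,"az":0},{"fingers":0.005,"tx":0,"ty":0,"tz":0,"ax":0,"ay":0,"az":0},{"fingers":0.005,"tx":0,"ty":0,"tz":0,"ax":0,"ay":0,"az":0},{"fingers":0.005,"tx":0,"ty":0,"tz":0,"ax":0,"ay":0,"az":0},{"fingers":0.005,"tx":0,"ty":0,"tz":0,"ax":0,"ay":0,"az":0},{"fingers":0.005,"tx":0,"ty":0,"tz":0,"ax":0,"ay":0,"az":0},{"fingers":0.005,"tx":0,"ty":0,"tz":0,"ax":0,"ay":0,"az":0}]'
python3 - <<'E'
from h import *
s=st();im,d,c=cap('wrist','w11');T=s['tool_pos'];P=cloud(d,c,True);hsv=cv2.cvtColor(im,cv2.COLOR_RGB2HSV)
b=(hsv[...,0]>18)&(hsv[...,0]<34)&(hsv[...,1]>120)&(hsv[...,2]>40)&(d>0)&(abs(P[...,0]-T[0])<.03)&(P[...,2]>.07)
for v in range(190,290,4):
    u=np.nonzero(b[v,235:320])[0]+235
    if len(u)>8: print(v,u.min(),u.max(),'y %.4f z %.4f'%(np.median(P[v,u,1]),P[v,u,2].max()),'xmid %.4f w %.4f'%((P[v,u.min(),0]+P[v,u.max(),0])/2,P[v,u.max(),0]-P[v,u.min(),0]))
E
```

```text
time: 32.25
tool_pos: [0.6076, -0.1232, 0.0828]
eef_rot: [0.716, 0.697, 0.018, -0.017]
ft_force: [-0.1, -4.8, -2.3]
grip_width: 0.0195
gripper_force: 45.0
t 32.25 p [ 0.6076 -0.1232  0.0828] q [-0.419  0.407  1.568  0.05   1.187 -0.411] F [-0.1 -4.8 -2.3] w 0.0195 g 44.993648529052734
R [[0.027, 1.0, 0.002], [0.998, -0.027, 0.05], [0.05, 0.0, -0.999]]
190 250 303 y -0.0835 z 0.1072 xmid 0.6083 w 0.0258
194 250 301 y -0.0854 z 0.1062 xmid 0.6075 w 0.0246
198 253 303 y -0.0884 z 0.1015 xmid 0.6082 w 0.0260
202 254 303 y -0.0899 z 0.1043 xmid 0.6084 w 0.0255
206 254 303 y -0.0918 z 0.1042 xmid 0.6083 w 0.0258
210 254 303 y -0.0938 z 0.1048 xmid 0.6082 w 0.0258
214 253 303 y -0.0959 z 0.1047 xmid 0.6079 w 0.0262
218 254 303 y -0.0978 z 0.1040 xmid 0.6081 w 0.0259
222 254 303 y -0.0999 z 0.1041 xmid 0.6081 w 0.0260
226 254 303 y -0.1021 z 0.1048 xmid 0.6080 w 0.0261
230 254 303 y -0.1040 z 0.1058 xmid 0.6079 w 0.0263
234 255 302 y -0.1060 z 0.1048 xmid 0.6077 w 0.0250
238 259 301 y -0.1081 z 0.1044 xmid 0.6091 w 0.0224
242 261 297 y -0.1109 z 0.1045 xmid 0.6083 w 0.0188
246 261 298 y -0.1129 z 0.1022 xmid 0.6085 w 0.0190
250 261 298 y -0.1149 z 0.1023 xmid 0.6083 w 0.0189
254 261 297 y -0.1170 z 0.1021 xmid 0.6080 w 0.0186
258 261 297 y -0.1193 z 0.1020 xmid 0.6080 w 0.0187
262 261 297 y -0.1216 z 0.1027 xmid 0.6079 w 0.0188
266 261 297 y -0.1237 z 0.1020 xmid 0.6078 w 0.0190
270 261 297 y -0.1260 z 0.1023 xmid 0.6078 w 0.0190
274 261 297 y -0.1284 z 0.1023 xmid 0.6078 w 0.0191
278 262 296 y -0.1306 z 0.1020 xmid 0.6077 w 0.0179
```

```bash
python3 -m pendant '[{"fingers":0.005,"tx":0.0005,"ty":0,"tz":0,"ax":0,"ay":0,"az":0},{"fingers":0.005,"tx":0.0005,"ty":0,"tz":0,"ax":0,"ay":0,"az":0},{"fingers":0.005,"tx":0.0005,"ty":0,"tz":0,"ax":0,"ay":0,"az":0},{"fingers":0.005,"tx":0,"ty":0,"tz":0,"ax":0,"ay":0,"az":0},{"fingers":0.04,"tx":0,"ty":0,"tz":0,"ax":0,"ay":0,"az":0},{"fingers":0.04,"tx":0,"ty":0,"tz":0,"ax":0,"ay":0,"az":0},{"fingers":0.04,"tx":0,"ty":0,"tz":0,"ax":0,"ay":0,"az":0},{"fingers":0.04,"tx":-0.003,"ty":0,"tz":-0.03,"ax":0,"ay":0,"az":0},{"fingers":0.04,"tx":-0.002,"ty":0,"tz":-0.04,"ax":0,"ay":0,"az":0},{"fingers":0.04,"tx":0,"ty":0,"tz":-0.03,"ax":0,"ay":-0.051,"az":0}]'
python3 -m pendant '[{"fingers":0.06,"tx":-0.04,"ty":-0.0335,"tz":0,"ax":0,"ay":0,"az":0},{"fingers":0.06,"tx":-0.04,"ty":-0.0335,"tz":0,"ax":0,"ay":0,"az":0},{"fingers":0.06,"tx":-0.04,"ty":-0.0335,"tz":0,"ax":0,"ay":0,"az":0},{"fingers":0.06,"tx":-0.04,"ty":-0.0335,"tz":0,"ax":0,"ay":0,"az":0},{"fingers":0.06,"tx":-0.04,"ty":-0.0335,"tz":0,"ax":0,"ay":0,"az":0},{"fingers":0.06,"tx":-0.03,"ty":-0.0335,"tz":0,"ax":0,"ay":0,"az":-0.122},{"fingers":0.06,"tx":0,"ty":0,"tz":0,"ax":0,"ay":0,"az":-0.122},{"fingers":0.06,"tx":0,"ty":0,"tz":0,"ax":0,"ay":0,"az":0},{"fingers":0.06,"tx":0,"ty":0,"tz":0,"ax":0,"ay":0,"az":0},{"fingers":0.06,"tx":0,"ty":0,"tz":0,"ax":0,"ay":0,"az":0}]'
python3 - <<'E'
from h import *
s=st();im,d,c=cap('wrist','w12');cap('scene','c3');cap('side','s5')
E
python3 pins.py w12
```

```text
time: 33.55
tool_pos: [0.6078, -0.1316, 0.1844]
eef_rot: [0.717, 0.697, 0.0, 0.001]
ft_force: [1.0, 0.5, -0.2]
grip_width: 0.0402
gripper_force: 0.0
time: 34.8
tool_pos: [0.4007, -0.3548, 0.1822]
eef_rot: [0.626, 0.78, 0.0, -0.0]
ft_force: [-0.2, -0.5, -0.4]
grip_width: 0.0604
gripper_force: 0.0
t 34.8 p [ 0.4007 -0.3548  0.1822] q [-9.510e-01  8.300e-02  1.745e+00  1.000e-03  1.315e+00 -1.168e+00] F [-0.2 -0.5 -0.4] w 0.0604 g 0.0
R [[-0.215, 0.977, 0.0], [0.977, 0.215, 0.001], [0.001, 0.0, -1.0]]
[287. 150.] 949 len 0.1016 mid [ 0.4021 -0.3223] head [ 0.3943 -0.2843] dir deg -79.0 headtop [ 0.3939 -0.2858  0.0257] [ 0.3965 -0.2964] [0.0184 0.0478] 12.5
[  9. 268.] 442 len 0.0926 mid [ 0.0081 -0.5662] head [ 0.0348 -0.5447] dir deg -126.6 headtop [ 0.02   -0.5605  0.024 ] [ 0.1822 -0.4269] [0.4964 0.0285] 38.5
```

```bash
python3 -m pendant '[{"fingers":0.06,"tx":0.036,"ty":0.0045,"tz":0.01,"ax":0,"ay":0,"az":0},{"fingers":0.06,"tx":0.0355,"ty":0.004,"tz":0.03,"ax":0,"ay":0,"az":0.017},{"fingers":0.06,"tx":0,"ty":0,"tz":0.05,"ax":0,"ay":0,"az":0},{"fingers":0.06,"tx":0,"ty":0,"tz":0.05,"ax":0,"ay":0,"az":0},{"fingers":0.06,"tx":0,"ty":0,"tz":0.025,"ax":0,"ay":0,"az":0},{"fingers":0.06,"tx":0,"ty":0,"tz":0.01,"ax":0,"ay":0,"az":0},{"fingers":0.06,"tx":0,"ty":0,"tz":0.004,"ax":0,"ay":0,"az":0},{"fingers":0.06,"tx":0,"ty":0,"tz":0,"ax":0,"ay":0,"az":0},{"fingers":0.06,"tx":0,"ty":0,"tz":0,"ax":0,"ay":0,"az":0},{"fingers":0.06,"tx":0,"ty":0,"tz":0,"ax":0,"ay":0,"az":0}]'
python3 - <<'E'
from h import *
s=st();im,d,c=cap('wrist','w13');P=cloud(d,c,True);T=s['tool_pos'];e=R.from_quat(s['eef_rot']).as_matrix()
Q=(P-T)@e; hsv=cv2.cvtColor(im,cv2.COLOR_RGB2HSV)
b=(hsv[...,0]>18)&(hsv[...,0]<34)&(hsv[...,1]>120)&(hsv[...,2]>40)&(d>0)&(abs(Q[...,1])<.03)&(abs(Q[...,0])<.12)
q=Q[b];print(b.sum(),q.min(0),q.max(0))
for x in np.arange(-.06,.03,.005):
    r=q[(q[:,0]>x)&(q[:,0]<x+.005)]
    if len(r)>5: print(round(x,3),len(r),np.percentile(r[:,1],[2,98]).round(4),'zmin',np.percentile(r[:,2],5).round(4))
E
```

```text
time: 36.2
tool_pos: [0.3936, -0.2839, 0.004]
eef_rot: [0.633, 0.774, 0.0, 0.0]
ft_force: [0.4, -0.3, -0.6]
grip_width: 0.0603
gripper_force: 0.0
t 36.2 p [ 0.3936 -0.2839  0.004 ] q [-8.750e-01  2.160e-01  1.996e+00  1.000e-03  9.290e-01 -1.075e+00] F [ 0.4 -0.3 -0.6] w 0.0603 g 0.0
R [[-0.199, 0.98, 0.001], [0.98, 0.199, -0.0], [-0.0, 0.001, -1.0]]
3781 [-0.09098016 -0.02074742 -0.11764483] [0.01905674 0.02998715 0.0046661 ]
-0.06 21 [-0.004   0.0026] zmin -0.0106
-0.035 105 [-0.0055  0.0051] zmin -0.0117
-0.03 131 [-0.0054  0.005 ] zmin -0.0119
-0.025 147 [-0.0054  0.0056] zmin -0.0126
-0.02 142 [-0.0053  0.0055] zmin -0.0128
-0.015 92 [-0.0082  0.0111] zmin -0.0171
-0.01 296 [-0.0092  0.0109] zmin -0.018
-0.005 309 [-0.0097  0.0093] zmin -0.0183
-0.0 313 [-0.0096  0.0093] zmin -0.0185
0.005 363 [-0.0095  0.0097] zmin -0.0188
0.01 490 [-0.0087  0.0086] zmin -0.0176
0.015 928 [-0.0196  0.0291] zmin -0.1169
```

```bash
python3 -m pendant '[{"fingers":0.005,"tx":0,"ty":0,"tz":0,"ax":0,"ay":0,"az":0},{"fingers":0.005,"tx":0,"ty":0,"tz":0,"ax":0,"ay":0,"az":0},{"fingers":0.005,"tx":0,"ty":0,"tz":0,"ax":0,"ay":0,"az":0},{"fingers":0.005,"tx":0,"ty":0,"tz":0,"ax":0,"ay":0,"az":0},{"fingers":0.005,"tx":0,"ty":0,"tz":-0.02,"ax":0,"ay":0,"az":0},{"fingers":0.005,"tx":0,"ty":0,"tz":-0.05,"ax":0,"ay":0,"az":0},{"fingers":0.005,"tx":0,"ty":0,"tz":-0.06,"ax":0,"ay":0,"az":0},{"fingers":0.005,"tx":0,"ty":0,"tz":-0.06,"ax":0,"ay":0,"az":0.113},{"fingers":0.005,"tx":0,"ty":0,"tz":-0.02,"ax":0,"ay":0,"az":0.113},{"fingers":0.005,"tx":0,"ty":0,"tz":0,"ax":0,"ay":0,"az":0}]' 45
python3 - <<'E'
from h import *
s=st()
E
```

```text
time: 37.5
tool_pos: [0.3938, -0.2844, 0.2149]
eef_rot: [0.716, 0.698, 0.0, 0.001]
ft_force: [-0.6, -0.0, -0.7]
grip_width: 0.0195
gripper_force: 45.0
t 37.5 p [ 0.3938 -0.2844  0.2149] q [-8.750e-01 -8.000e-02  1.842e+00  1.000e-03  1.377e+00 -8.510e-01] F [-0.6 -0.  -0.7] w 0.0195 g 44.993446469306946
R [[0.025, 1.0, 0.002], [1.0, -0.025, -0.002], [-0.002, 0.002, -1.0]]
```

```bash
python3 -m pendant '[{"fingers":0.005,"tx":0.056,"ty":0.021,"tz":0,"ax":0,"ay":0,"az":0},{"fingers":0.005,"tx":0.056,"ty":0.021,"tz":0,"ax":0,"ay":0,"az":0},{"fingers":0.005,"tx":0.056,"ty":0.021,"tz":0,"ax":0,"ay":0,"az":0},{"fingers":0.005,"tx":0.056,"ty":0.021,"tz":0,"ax":0,"ay":0,"az":0},{"fingers":0.005,"tx":0.056,"ty":0.021,"tz":0,"ax":0,"ay":0,"az":0},{"fingers":0.005,"tx":0.056,"ty":0.021,"tz":0,"ax":0,"ay":0,"az":0},{"fingers":0.005,"tx":0.056,"ty":0.021,"tz":0,"ax":0,"ay":0,"az":0},{"fingers":0.005,"tx":0.056,"ty":0.021,"tz":0,"ax":0,"ay":0,"az":0},{"fingers":0.005,"tx":0.056,"ty":0.021,"tz":0,"ax":0,"ay":0,"az":0},{"fingers":0.005,"tx":0.056,"ty":0.021,"tz":0,"ax":0,"ay":0,"az":0}]'
python3 -m pendant '[{"fingers":0.005,"tx":0,"ty":0,"tz":0,"ax":0,"ay":-0.052,"az":0},{"fingers":0.005,"tx":0,"ty":0,"tz":0,"ax":0,"ay":0,"az":0},{"fingers":0.005,"tx":0,"ty":0,"tz":0,"ax":0,"ay":0,"az":0},{"fingers":0.005,"tx":0,"ty":0,"tz":0,"ax":0,"ay":0,"az":0},{"fingers":0.005,"tx":0,"ty":0,"tz":0,"ax":0,"ay":0,"az":0},{"fingers":0.005,"tx":0,"ty":0,"tz":0,"ax":0,"ay":0,"az":0},{"fingers":0.005,"tx":0,"ty":0,"tz":0,"ax":0,"ay":0,"az":0},{"fingers":0.005,"tx":0,"ty":0,"tz":0,"ax":0,"ay":0,"az":0},{"fingers":0.005,"tx":0,"ty":0,"tz":0,"ax":0,"ay":0,"az":0},{"fingers":0.005,"tx":0,"ty":0,"tz":0,"ax":0,"ay":0,"az":0}]'
cat > hold.py <<'E'
from h import *
import sys
s=st();T=np.array(s['tool_pos']);e=R.from_quat(s['eef_rot']).as_matrix()
im,d,c=cap('wrist',sys.argv[1]);P=cloud(d,c,True);Q=P-T;hsv=cv2.cvtColor(im,cv2.COLOR_RGB2HSV)
b=(hsv[...,0]>18)&(hsv[...,0]<34)&(hsv[...,1]>120)&(hsv[...,2]>40)&(d>0)&(abs(Q[...,0])<.03)&(abs(Q[...,1])<.25)&(Q[...,2]>-.05)&(Q[...,2]<.05)
q=P[b]
for y in np.arange(q[:,1].min(),q[:,1].max(),.006):
    r=q[(q[:,1]>y)&(q[:,1]<y+.006)]
    if len(r)>8: a=np.percentile(r[:,0],[3,97]);print('y %.3f dy %.3f n %d'%(y+.003,y+.003-T[1],len(r)),a.round(4),'mid %.4f w %.4f'%(a.mean(),a[1]-a[0]),'ztop %.4f'%np.percentile(r[:,2],92))
E
python3 hold.py w14
```

```text
time: 38.75
tool_pos: [0.617, 0.2723, 0.2106]
eef_rot: [0.715, 0.699, -0.002, -0.001]
ft_force: [0.5, -1.1, -0.6]
grip_width: 0.0196
gripper_force: 45.0
time: 40.0
tool_pos: [0.6176, 0.2708, 0.2138]
eef_rot: [0.716, 0.698, -0.018, 0.018]
ft_force: [0.4, -0.4, -1.3]
grip_width: 0.0197
gripper_force: 45.0
t 40.0 p [0.6176 0.2708 0.2138] q [ 0.258  0.433  1.264 -0.049  1.459  0.29 ] F [ 0.4 -0.4 -1.3] w 0.0197 g 44.99301373958588
R [[0.026, 1.0, -0.001], [0.998, -0.026, -0.051], [-0.051, -0.0, -0.999]]
y 0.182 dy -0.089 n 32 [0.6129 0.6184] mid 0.6156 w 0.0056 ztop 0.2241
y 0.188 dy -0.083 n 63 [0.6117 0.62  ] mid 0.6158 w 0.0083 ztop 0.2257
y 0.194 dy -0.077 n 105 [0.6108 0.6214] mid 0.6161 w 0.0105 ztop 0.2262
y 0.200 dy -0.071 n 106 [0.6109 0.6214] mid 0.6161 w 0.0105 ztop 0.2264
y 0.206 dy -0.065 n 120 [0.6112 0.6217] mid 0.6164 w 0.0106 ztop 0.2263
y 0.212 dy -0.059 n 45 [0.612  0.6208] mid 0.6164 w 0.0089 ztop 0.2263
y 0.236 dy -0.035 n 65 [0.6117 0.6224] mid 0.6171 w 0.0107 ztop 0.2261
y 0.242 dy -0.029 n 156 [0.612  0.6225] mid 0.6172 w 0.0105 ztop 0.2267
y 0.248 dy -0.023 n 177 [0.6116 0.6226] mid 0.6171 w 0.0109 ztop 0.2266
y 0.254 dy -0.017 n 127 [0.6124 0.6222] mid 0.6173 w 0.0098 ztop 0.2267
y 0.260 dy -0.011 n 221 [0.6091 0.6264] mid 0.6177 w 0.0173 ztop 0.2313
y 0.266 dy -0.005 n 341 [0.609  0.6263] mid 0.6177 w 0.0174 ztop 0.2313
y 0.272 dy 0.001 n 362 [0.6091 0.6269] mid 0.6180 w 0.0178 ztop 0.2314
y 0.278 dy 0.007 n 539 [0.6092 0.6274] mid 0.6183 w 0.0182 ztop 0.2313
y 0.284 dy 0.013 n 301 [0.6104 0.6252] mid 0.6178 w 0.0148 ztop 0.2283
```

```bash
python3 -m pendant '[{"fingers":0.005,"tx":0,"ty":0.0005,"tz":0.03,"ax":0,"ay":0,"az":0},{"fingers":0.005,"tx":0,"ty":0,"tz":0.04,"ax":0,"ay":0,"az":0},{"fingers":0.005,"tx":0.0065,"ty":0,"tz":0.035,"ax":0,"ay":0,"az":0},{"fingers":0.005,"tx":0,"ty":0,"tz":0.02,"ax":0,"ay":0,"az":0},{"fingers":0.005,"tx":0,"ty":0,"tz":0.004,"ax":0,"ay":0,"az":0},{"fingers":0.005,"tx":0,"ty":0,"tz":0,"ax":0,"ay":0,"az":0},{"fingers":0.005,"tx":0,"ty":0,"tz":0,"ax":0,"ay":0,"az":0},{"fingers":0.005,"tx":0,"ty":0,"tz":0,"ax":0,"ay":0,"az":0},{"fingers":0.005,"tx":0,"ty":0,"tz":0,"ax":0,"ay":0,"az":0},{"fingers":0.005,"tx":0,"ty":0,"tz":0,"ax":0,"ay":0,"az":0}]'
python3 hold.py w15
```

```text
time: 41.3
tool_pos: [0.6182, 0.2707, 0.0849]
eef_rot: [0.716, 0.698, -0.018, 0.018]
ft_force: [-0.3, 0.6, -1.1]
grip_width: 0.0198
gripper_force: 45.0
t 41.3 p [0.6182 0.2707 0.0849] q [ 0.258  0.544  1.375 -0.052  1.238  0.301] F [-0.3  0.6 -1.1] w 0.0198 g 44.99293863773346
R [[0.026, 1.0, -0.001], [0.998, -0.026, -0.051], [-0.051, 0.0, -0.999]]
y 0.162 dy -0.109 n 52 [0.6025 0.6049] mid 0.6037 w 0.0023 ztop 0.0743
y 0.180 dy -0.091 n 20 [0.6135 0.6193] mid 0.6164 w 0.0058 ztop 0.0947
y 0.186 dy -0.085 n 53 [0.6124 0.6201] mid 0.6162 w 0.0077 ztop 0.0962
y 0.192 dy -0.079 n 89 [0.6113 0.6214] mid 0.6163 w 0.0102 ztop 0.0971
y 0.198 dy -0.073 n 108 [0.6114 0.6219] mid 0.6167 w 0.0105 ztop 0.0973
y 0.204 dy -0.067 n 116 [0.6117 0.622 ] mid 0.6168 w 0.0103 ztop 0.0972
y 0.210 dy -0.061 n 86 [0.6119 0.622 ] mid 0.6169 w 0.0102 ztop 0.0974
y 0.234 dy -0.037 n 12 [0.6123 0.623 ] mid 0.6176 w 0.0107 ztop 0.0958
y 0.240 dy -0.031 n 147 [0.6124 0.623 ] mid 0.6177 w 0.0106 ztop 0.0977
y 0.246 dy -0.025 n 162 [0.6127 0.6231] mid 0.6179 w 0.0104 ztop 0.0976
y 0.252 dy -0.019 n 169 [0.6128 0.6231] mid 0.6180 w 0.0103 ztop 0.0979
y 0.258 dy -0.013 n 121 [0.6104 0.6263] mid 0.6184 w 0.0159 ztop 0.1020
y 0.264 dy -0.007 n 336 [0.6097 0.6269] mid 0.6183 w 0.0173 ztop 0.1024
y 0.270 dy -0.001 n 353 [0.6096 0.6275] mid 0.6185 w 0.0178 ztop 0.1024
y 0.276 dy 0.005 n 389 [0.6098 0.628 ] mid 0.6189 w 0.0182 ztop 0.1025
y 0.282 dy 0.011 n 583 [0.6101 0.6275] mid 0.6188 w 0.0174 ztop 0.1013
```

Run:
```python
from h import *
im,d,c=cap('scene','c4');w=load('w15')[0]
M=R.from_rotvec(np.ravel(c['rvec'])).as_matrix();p=M@np.array([.616,.19,.09])+np.ravel(c['tvec']);u=np.array(c['K'])@p;u=(u/u[2]).astype(int);print(u)
a=cv2.resize(im[u[1]-40:u[1]+40,u[0]-40:u[0]+40],(400,400),interpolation=cv2.INTER_CUBIC)
b=cv2.resize(w[200:340,200:340],(400,400),interpolation=cv2.INTER_CUBIC)
cv2.imwrite('pics/c4c.png',np.hstack([a,b])[:,:,::-1])
```

```text
[324 240   1]
```

View pics/c4c.png

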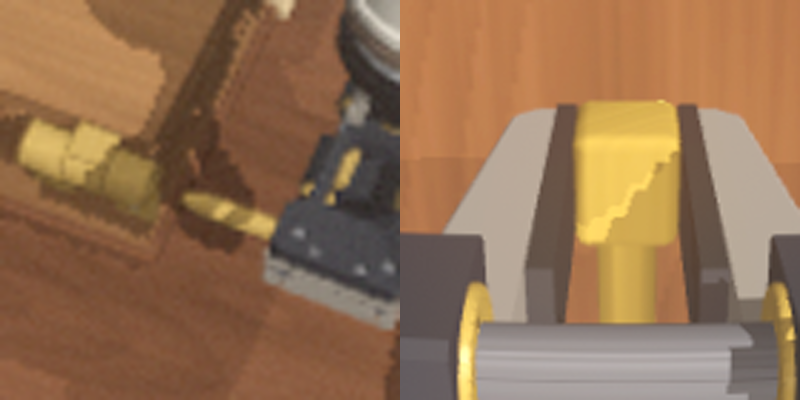

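```bash
python3 -m pendant '[{"fingers":0.005,"tx":-0.006,"ty":0,"tz":0.0003,"ax":0,"ay":0,"az":0},{"fingers":0.005,"tx":-0.006,"ty":0,"tz":0.0003,"ax":0,"ay":0,"az":0},{"fingers":0.005,"tx":-0.006,"ty":0,"tz":0.0003,"ax":0,"ay":0,"az":0},{"fingers":0.005,"tx":-0.006,"ty":0,"tz":0.0003,"ax":0,"ay":0,"az":0},{"fingers":0.005,"tx":-0.006,"ty":0,"tz":0.0003,"ax":0,"ay":0,"az":0},{"fingers":0.005,"tx":-0.005,"ty":0,"tz":0.0003,"ax":0,"ay":0,"az":0},{"fingers":0.005,"tx":0,"ty":0,"tz":0,"ax":0,"ay":0,"az":0},{"fingers":0.005,"tx":0,"ty":0,"tz":0,"ax":0,"ay":0,"az":0},{"fingers":0.005,"tx":0,"ty":0,"tz":0,"ax":0,"ay":0,"az":0},{"fingers":0.005,"tx":0,"ty":0,"tz":0,"ax":0,"ay":0,"az":0}]'
python3 hold.py w16
```

```text
time: 42.65
tool_pos: [0.6172, 0.2358, 0.0847]
eef_rot: [0.716, 0.698, -0.018, 0.018]
ft_force: [0.4, 0.5, -1.4]
grip_width: 0.0194
gripper_force: 45.0
t 42.65 p [0.6172 0.2358 0.0847] q [ 0.207  0.509  1.425 -0.053  1.221  0.251] F [ 0.4  0.5 -1.4] w 0.0194 g 44.993138909339905
R [[0.026, 1.0, -0.001], [0.998, -0.026, -0.051], [-0.051, -0.0, -0.999]]
y 0.144 dy -0.092 n 12 [0.6018 0.6039] mid 0.6029 w 0.0021 ztop 0.0897
y 0.150 dy -0.086 n 49 [0.6022 0.6275] mid 0.6148 w 0.0253 ztop 0.0997
y 0.156 dy -0.080 n 387 [0.6034 0.6275] mid 0.6155 w 0.0241 ztop 0.1033
y 0.162 dy -0.074 n 371 [0.6039 0.6262] mid 0.6150 w 0.0223 ztop 0.1012
y 0.168 dy -0.068 n 121 [0.61   0.6216] mid 0.6158 w 0.0117 ztop 0.0969
y 0.174 dy -0.062 n 104 [0.6109 0.621 ] mid 0.6160 w 0.0102 ztop 0.0972
y 0.204 dy -0.032 n 135 [0.6114 0.622 ] mid 0.6167 w 0.0106 ztop 0.0973
y 0.210 dy -0.026 n 158 [0.6117 0.6221] mid 0.6169 w 0.0104 ztop 0.0977
y 0.216 dy -0.020 n 171 [0.6118 0.6221] mid 0.6170 w 0.0103 ztop 0.0976
y 0.222 dy -0.014 n 106 [0.6107 0.6248] mid 0.6178 w 0.0141 ztop 0.1012
y 0.228 dy -0.008 n 324 [0.6087 0.6259] mid 0.6173 w 0.0173 ztop 0.1021
y 0.234 dy -0.002 n 357 [0.6089 0.6264] mid 0.6177 w 0.0175 ztop 0.1021
y 0.240 dy 0.004 n 368 [0.6087 0.6265] mid 0.6176 w 0.0178 ztop 0.1024
y 0.246 dy 0.010 n 644 [0.609  0.6265] mid 0.6178 w 0.0176 ztop 0.1014
```

```bash
python3 -m pendant '[{"fingers":0.005,"tx":-0.008,"ty":-0.0001,"tz":0.0004,"ax":0,"ay":0,"az":0},{"fingers":0.005,"tx":-0.008,"ty":-0.0001,"tz":0.0004,"ax":0,"ay":0,"az":0},{"fingers":0.005,"tx":-0.008,"ty":-0.0001,"tz":0.0004,"ax":0,"ay":0,"az":0},{"fingers":0.005,"tx":-0.008,"ty":0,"tz":0.0004,"ax":0,"ay":0,"az":0},{"fingers":0.005,"tx":-0.008,"ty":0,"tz":0.0004,"ax":0,"ay":0,"az":0},{"fingers":0.005,"tx":-0.008,"ty":0,"tz":0.0004,"ax":0,"ay":0,"az":0},{"fingers":0.005,"tx":-0.005,"ty":0,"tz":0.0003,"ax":0,"ay":0,"az":0},{"fingers":0.005,"tx":-0.003,"ty":0,"tz":0.0002,"ax":0,"ay":0,"az":0},{"fingers":0.005,"tx":0,"ty":0,"tz":0,"ax":0,"ay":0,"az":0},{"fingers":0.005,"tx":0,"ty":0,"tz":0,"ax":0,"ay":0,"az":0}]'
python3 -m pendant '[{"fingers":0.005,"tx":-0.001,"ty":0,"tz":0,"ax":0,"ay":0,"az":0},{"fingers":0.005,"tx":-0.001,"ty":0,"tz":0,"ax":0,"ay":0,"az":0},{"fingers":0.005,"tx":-0.001,"ty":0,"tz":0,"ax":0,"ay":0,"az":0},{"fingers":0.005,"tx":-0.001,"ty":0,"tz":0,"ax":0,"ay":0,"az":0},{"fingers":0.005,"tx":0,"ty":0,"tz":0,"ax":0,"ay":0,"az":0},{"fingers":0.005,"tx":0,"ty":0,"tz":0,"ax":0,"ay":0,"az":0},{"fingers":0.005,"tx":0,"ty":0,"tz":0,"ax":0,"ay":0,"az":0},{"fingers":0.005,"tx":0,"ty":0,"tz":0,"ax":0,"ay":0,"az":0},{"fingers":0.005,"tx":0,"ty":0,"tz":0,"ax":0,"ay":0,"az":0},{"fingers":0.005,"tx":0,"ty":0,"tz":0,"ax":0,"ay":0,"az":0}]'
python3 hold.py w17
```

```text
time: 43.95
tool_pos: [0.6155, 0.1798, 0.0846]
eef_rot: [0.716, 0.698, -0.018, 0.018]
ft_force: [-0.3, -0.1, -0.7]
grip_width: 0.0197
gripper_force: 45.0
time: 45.2
tool_pos: [0.6154, 0.1756, 0.0848]
eef_rot: [0.716, 0.698, -0.018, 0.018]
ft_force: [0.1, 0.0, -0.3]
grip_width: 0.0195
gripper_force: 45.0
t 45.2 p [0.6154 0.1756 0.0848] q [ 0.115  0.456  1.497 -0.054  1.197  0.161] F [ 0.1  0.  -0.3] w 0.0195 g 44.99306559562683
R [[0.026, 1.0, -0.001], [0.998, -0.026, -0.051], [-0.051, -0.0, -0.999]]
y 0.095 dy -0.081 n 156 [0.6011 0.6251] mid 0.6131 w 0.0240 ztop 0.1035
y 0.101 dy -0.075 n 238 [0.6025 0.6261] mid 0.6143 w 0.0236 ztop 0.1037
y 0.107 dy -0.069 n 228 [0.6042 0.6263] mid 0.6153 w 0.0221 ztop 0.1038
y 0.113 dy -0.063 n 183 [0.6041 0.6261] mid 0.6151 w 0.0221 ztop 0.1046
y 0.119 dy -0.057 n 265 [0.6021 0.6235] mid 0.6128 w 0.0214 ztop 0.1050
y 0.125 dy -0.051 n 91 [0.6018 0.6215] mid 0.6116 w 0.0197 ztop 0.1052
y 0.143 dy -0.033 n 54 [0.6031 0.6271] mid 0.6151 w 0.0240 ztop 0.1008
y 0.149 dy -0.027 n 310 [0.6047 0.6259] mid 0.6153 w 0.0212 ztop 0.1038
y 0.155 dy -0.021 n 351 [0.6051 0.6258] mid 0.6154 w 0.0206 ztop 0.1039
y 0.161 dy -0.015 n 365 [0.6057 0.6248] mid 0.6153 w 0.0191 ztop 0.1030
y 0.167 dy -0.009 n 312 [0.6065 0.6246] mid 0.6156 w 0.0181 ztop 0.1022
y 0.173 dy -0.003 n 345 [0.607  0.6246] mid 0.6158 w 0.0176 ztop 0.1022
y 0.179 dy 0.003 n 369 [0.6069 0.6246] mid 0.6158 w 0.0177 ztop 0.1025
y 0.185 dy 0.009 n 715 [0.6072 0.6247] mid 0.6159 w 0.0176 ztop 0.1020
```

```bash
python3 -m pendant '[{"fingers":0.005,"tx":-0.0005,"ty":0,"tz":0,"ax":0,"ay":0,"az":0},{"fingers":0.005,"tx":-0.0005,"ty":0,"tz":0,"ax":0,"ay":0,"az":0},{"fingers":0.005,"tx":-0.0005,"ty":0,"tz":0,"ax":0,"ay":0,"az":0},{"fingers":0.005,"tx":-0.0005,"ty":0,"tz":0,"ax":0,"ay":0,"az":0},{"fingers":0.005,"tx":-0.0005,"ty":0,"tz":0,"ax":0,"ay":0,"az":0},{"fingers":0.005,"tx":0,"ty":0,"tz":0,"ax":0,"ay":0,"az":0},{"fingers":0.005,"tx":0,"ty":0,"tz":0,"ax":0,"ay":0,"az":0},{"fingers":0.005,"tx":0,"ty":0,"tz":0,"ax":0,"ay":0,"az":0},{"fingers":0.005,"tx":0,"ty":0,"tz":0,"ax":0,"ay":0,"az":0},{"fingers":0.005,"tx":0,"ty":0,"tz":0,"ax":0,"ay":0,"az":0}]'
```

```text
time: 46.5
tool_pos: [0.6153, 0.1731, 0.0849]
eef_rot: [0.716, 0.698, -0.018, 0.018]
ft_force: [-0.3, 0.3, -1.3]
grip_width: 0.0195
gripper_force: 45.0
```

```bash
python3 -m pendant '[{"fingers":0.005,"tx":-0.0005,"ty":0,"tz":0,"ax":0,"ay":0,"az":0},{"fingers":0.005,"tx":-0.0005,"ty":0,"tz":0,"ax":0,"ay":0,"az":0},{"fingers":0.005,"tx":-0.0005,"ty":0,"tz":0,"ax":0,"ay":0,"az":0},{"fingers":0.005,"tx":0,"ty":0,"tz":0,"ax":0,"ay":0,"az":0},{"fingers":0.005,"tx":0,"ty":0,"tz":0,"ax":0,"ay":0,"az":0},{"fingers":0.005,"tx":0,"ty":0,"tz":0,"ax":0,"ay":0,"az":0},{"fingers":0.005,"tx":0,"ty":0,"tz":0,"ax":0,"ay":0,"az":0},{"fingers":0.005,"tx":0,"ty":0,"tz":0,"ax":0,"ay":0,"az":0},{"fingers":0.005,"tx":0,"ty":0,"tz":0,"ax":0,"ay":0,"az":0},{"fingers":0.005,"tx":0,"ty":0,"tz":0,"ax":0,"ay":0,"az":0}]'
```

```text
time: 47.75
tool_pos: [0.6153, 0.1728, 0.085]
eef_rot: [0.716, 0.698, -0.017, 0.017]
ft_force: [0.3, 4.9, -1.7]
grip_width: 0.0196
gripper_force: 45.0
```

```bash
python3 -m pendant '[{"fingers":0.005,"tx":-0.0005,"ty":0,"tz":0,"ax":0,"ay":0,"az":0},{"fingers":0.005,"tx":-0.0005,"ty":0,"tz":0,"ax":0,"ay":0,"az":0},{"fingers":0.005,"tx":0,"ty":0,"tz":0,"ax":0,"ay":0,"az":0},{"fingers":0.005,"tx":0,"ty":0,"tz":0,"ax":0,"ay":0,"az":0},{"fingers":0.04,"tx":0,"ty":0,"tz":0,"ax":0,"ay":0,"az":0},{"fingers":0.04,"tx":0,"ty":0,"tz":0,"ax":0,"ay":0,"az":0},{"fingers":0.04,"tx":0,"ty":0,"tz":0,"ax":0,"ay":0,"az":0},{"fingers":0.04,"tx":0.003,"ty":0,"tz":-0.03,"ax":0,"ay":0,"az":0},{"fingers":0.04,"tx":0.002,"ty":0,"tz":-0.045,"ax":0,"ay":0,"az":0},{"fingers":0.06,"tx":0,"ty":0,"tz":-0.045,"ax":0,"ay":0.051,"az":0}]'
python3 hold.py w18 | tail -12
python3 - <<'E'
from h import *
im,d,c=load('w3');hsv=cv2.cvtColor(im,cv2.COLOR_RGB2HSV);b=(hsv[...,0]>18)&(hsv[...,0]<34)&(hsv[...,1]>170)&(hsv[...,2]>90)
b[:,:160]=0;b[:,235:]=0;b[:95]=0;b[150:]=0
k,l,s,ce=cv2.connectedComponentsWithStats(b.astype(np.uint8));i=1+np.argmax(s[1:,4]);print(s[i])
v,u=np.nonzero((l==i)&(np.arange(560)[None]<203)); print(u.min(),v.min(),v.max()); w=onz(c,[[u.min(),(v.min()+v.max())/2],[u.min(),v.min()],[u.min(),v.max()+1]],.105,True);print(w.round(4))
R0=.24716;f=np.radians(2.087);th=np.radians(np.r_[0:72.1:4]);x=-R0*np.cos(f+th);z=R0*np.sin(f+th)
print(np.c_[np.degrees(th[1:]),np.diff(x)*1e3,np.diff(z)*1e3].round(1).tolist())
E
```

```text
time: 49.0
tool_pos: [0.6152, 0.1823, 0.2058]
eef_rot: [0.716, 0.698, 0.0, -0.0]
ft_force: [0.1, -0.2, 1.2]
grip_width: 0.048
gripper_force: 0.0
t 49.0 p [0.6152 0.1823 0.2058] q [1.000e-01 3.350e-01 1.405e+00 1.000e-03 1.402e+00 1.240e-01] F [ 0.1 -0.2  1.2] w 0.048 g 0.0
R [[0.025, 1.0, -0.001], [1.0, -0.025, 0.001], [0.001, -0.001, -1.0]]Traceback (most recent call last):
  File "hold.py", line 7, in <module>
    for y in np.arange(q[:,1].min(),q[:,1].max(),.006):
                       ~~~~~~~~~~^^
    return umr_minimum(a, axis, None, out, keepdims, initial, where)
ValueError: zero-size array to reduction operation minimum which has no identity
Traceback (most recent call last):
ValueError: attempt to get argmax of an empty sequence
```

Run:
```python
from h import *
im,d,c=load('w3');P=cloud(d,c,True)
b=(P[...,2]>.098)&(P[...,2]<.112)&(P[...,0]<.390)&(P[...,0]>.32)&(abs(P[...,1]-.03)<.05)&(d>0)
v,u=np.nonzero(b);print(b.sum(),u.min(),u.max(),v.min(),v.max());w=onz(c,np.c_[u,v],.105,True);print(np.percentile(w[:,0],[1,50,99]).round(4),np.percentile(w[:,1],[1,50,99]).round(4))
R0=.24716;f=np.radians(2.087);th=np.radians(np.r_[0:72.1:4]);x=-R0*np.cos(f+th);z=R0*np.sin(f+th)
print(np.c_[np.degrees(th[1:]),np.diff(x)*1e3,np.diff(z)*1e3].round(1).tolist())
im,d,c=load('w18');P=cloud(d,c,True)
m=(abs(P[...,0]-.616)<.03)&(P[...,1]>.08)&(P[...,1]<.22)&(P[...,2]>.095)&(P[...,2]<.108)&(P[...,0]>.603)&(d>0);q=P[m]
for y in np.arange(.13,.2,.005):
    r=q[(q[:,1]>y)&(q[:,1]<y+.005)]
    if len(r)>5:print(round(y,3),len(r),np.percentile(r[:,0],[3,97]).round(4),np.percentile(r[:,2],90).round(4))
```

```text
798 170 203 107 132
[0.3493 0.3696 0.3895] [0.0169 0.0316 0.0468]
[[4.0, 1.2, 17.2], [8.0, 2.4, 17.1], [12.0, 3.6, 16.9], [16.0, 4.8, 16.6], [20.0, 5.9, 16.2], [24.0, 7.0, 15.7], [28.0, 8.1, 15.2], [32.0, 9.2, 14.6], [36.0, 10.2, 13.9], [40.0, 11.1, 13.2], [44.0, 12.0, 12.4], [48.0, 12.8, 11.5], [52.0, 13.6, 10.6], [56.0, 14.3, 9.6], [60.0, 15.0, 8.6], [64.0, 15.5, 7.5], [68.0, 16.0, 6.4], [72.0, 16.4, 5.3]]
0.13 127 [0.6039 0.6263] 0.1051
0.135 145 [0.6041 0.6255] 0.1047
0.14 124 [0.6049 0.6258] 0.104
0.145 126 [0.6044 0.6265] 0.1036
0.15 129 [0.6055 0.6266] 0.1038
0.155 162 [0.6057 0.6266] 0.1036
0.16 91 [0.6068 0.6243] 0.1
0.165 120 [0.6061 0.6249] 0.1003
0.17 114 [0.6062 0.625 ] 0.1002
0.175 124 [0.6064 0.6251] 0.1001
0.18 106 [0.6066 0.6243] 0.1001
```

```bash
python3 -m pendant '[{"fingers":0.06,"tx":-0.0313,"ty":-0.0491,"tz":0,"ax":0,"ay":0,"az":0},{"fingers":0.06,"tx":-0.0313,"ty":-0.0491,"tz":0,"ax":0,"ay":0,"az":0},{"fingers":0.06,"tx":-0.0313,"ty":-0.0491,"tz":0,"ax":0,"ay":0,"az":0},{"fingers":0.06,"tx":-0.0313,"ty":-0.0491,"tz":0,"ax":0,"ay":0,"az":0},{"fingers":0.06,"tx":-0.0313,"ty":-0.0491,"tz":0,"ax":0,"ay":0,"az":0},{"fingers":0.06,"tx":0,"ty":0,"tz":0,"ax":0,"ay":0,"az":0.1745},{"fingers":0.06,"tx":0,"ty":0,"tz":0,"ax":0,"ay":0,"az":0.1745},{"fingers":0.06,"tx":0,"ty":0,"tz":0,"ax":0,"ay":0,"az":0.1745},{"fingers":0.06,"tx":0,"ty":0,"tz":0,"ax":0,"ay":0,"az":0.1745},{"fingers":0.06,"tx":0,"ty":0,"tz":0,"ax":0,"ay":0,"az":0.1745}]'
python3 -m pendant '[{"fingers":0.06,"tx":0,"ty":0,"tz":0,"ax":0,"ay":0,"az":0.1745},{"fingers":0.06,"tx":0,"ty":0,"tz":0,"ax":0,"ay":0,"az":0.1745},{"fingers":0.06,"tx":0,"ty":0,"tz":0,"ax":0,"ay":0,"az":0.1745},{"fingers":0.06,"tx":0,"ty":0,"tz":0,"ax":0,"ay":0,"az":0.1745},{"fingers":0.06,"tx":0,"ty":0,"tz":0,"ax":0,"ay":0,"az":0},{"fingers":0.06,"tx":0,"ty":0,"tz":0,"ax":0,"ay":0,"az":0},{"fingers":0.06,"tx":0,"ty":0,"tz":0,"ax":0,"ay":0,"az":0},{"fingers":0.06,"tx":0,"ty":0,"tz":0,"ax":0,"ay":0,"az":0},{"fingers":0.06,"tx":0,"ty":0,"tz":0,"ax":0,"ay":0,"az":0},{"fingers":0.06,"tx":0,"ty":0,"tz":0,"ax":0,"ay":0,"az":0}]'
python3 - <<'E'
from h import *
s=st();im,d,c=cap('wrist','w19');im2,d2,c2=cap('side','s6');P=cloud(d,c,True)
hsv=cv2.cvtColor(im,cv2.COLOR_RGB2HSV)
b=(P[...,2]>.098)&(P[...,2]<.112)&(P[...,0]<.391)&(P[...,0]>.32)&(abs(P[...,1]-.03)<.05)&(d>0)
w=P[b];print(b.sum(),np.percentile(w[:,0],[1,50,99]).round(4),np.percentile(w[:,1],[1,50,99]).round(4))
cv2.imwrite('pics/s6c.png',np.hstack([cv2.resize(im2[130:330,160:400],(480,400)),cv2.resize(im,(320,400))])[:,:,::-1])
E
```

```text
time: 50.3
tool_pos: [0.366, 0.0313, 0.2047]
eef_rot: [0.945, 0.327, 0.0, 0.0]
ft_force: [0.2, -0.0, -0.3]
grip_width: 0.0601
gripper_force: 0.0
time: 51.55
tool_pos: [0.3661, 0.0316, 0.2047]
eef_rot: [1.0, -0.013, -0.0, 0.0]
ft_force: [-0.0, 0.1, -0.4]
grip_width: 0.0599
gripper_force: 0.0
t 51.55 p [0.3661 0.0316 0.2047] q [-0.246 -0.426  2.142 -0.     1.425  1.35 ] F [-0.   0.1 -0.4] w 0.0599 g 0.0
R [[1.0, -0.026, -0.0], [-0.026, -1.0, -0.0], [-0.0, 0.0, -1.0]]
1551 [0.3499 0.371  0.3906] [0.017  0.0315 0.0457]
```

```bash
python3 -m pendant '[{"fingers":0.06,"tx":0,"ty":0,"tz":0.04,"ax":0,"ay":0,"az":0},{"fingers":0.06,"tx":0,"ty":0,"tz":0.04,"ax":0,"ay":0,"az":0},{"fingers":0.06,"tx":0,"ty":0,"tz":0.025,"ax":0,"ay":0,"az":0},{"fingers":0.06,"tx":0,"ty":0,"tz":0.0125,"ax":0,"ay":0,"az":0},{"fingers":0.06,"tx":0,"ty":0,"tz":0,"ax":0,"ay":0,"az":0},{"fingers":0.01,"tx":0,"ty":0,"tz":0,"ax":0,"ay":0,"az":0},{"fingers":0.01,"tx":0,"ty":0,"tz":0,"ax":0,"ay":0,"az":0},{"fingers":0.01,"tx":0,"ty":0,"tz":0,"ax":0,"ay":0,"az":0},{"fingers":0.01,"tx":0,"ty":0,"tz":0,"ax":0,"ay":0,"az":0},{"fingers":0.01,"tx":0,"ty":0,"tz":0,"ax":0,"ay":0,"az":0}]' 40
python3 -m pendant '[{"fingers":0.01,"tx":0.0005,"ty":0,"tz":-0.0086,"ax":0,"ay":0,"az":0},{"fingers":0.01,"tx":0.0007,"ty":0,"tz":-0.0086,"ax":0,"ay":0,"az":0},{"fingers":0.01,"tx":0.0011,"ty":0,"tz":-0.0086,"ax":0,"ay":0,"az":0},{"fingers":0.01,"tx":0.0013,"ty":0,"tz":-0.0085,"ax":0,"ay":0,"az":0},{"fingers":0.01,"tx":0.0017,"ty":0,"tz":-0.0085,"ax":0,"ay":0,"az":0},{"fingers":0.01,"tx":0.0019,"ty":0,"tz":-0.0084,"ax":0,"ay":0,"az":0},{"fingers":0.01,"tx":0,"ty":0,"tz":0,"ax":0,"ay":0,"az":0},{"fingers":0.01,"tx":0,"ty":0,"tz":0,"ax":0,"ay":0,"az":0},{"fingers":0.01,"tx":0,"ty":0,"tz":0,"ax":0,"ay":0,"az":0},{"fingers":0.01,"tx":0,"ty":0,"tz":0,"ax":0,"ay":0,"az":0}]'
```

```text
time: 52.9
tool_pos: [0.3665, 0.0315, 0.0877]
eef_rot: [1.0, -0.013, 0.0, 0.0]
ft_force: [-0.6, 0.6, 4.2]
grip_width: 0.0298
gripper_force: 40.0
time: 54.15
tool_pos: [0.3732, 0.0313, 0.1383]
eef_rot: [1.0, -0.013, -0.0, 0.0]
ft_force: [2.7, -1.9, -1.5]
grip_width: 0.0293
gripper_force: 40.0
```

```bash
python3 -m pendant '[{"fingers":0.01,"tx":0.0048,"ty":0,"tz":-0.0166,"ax":0,"ay":0,"az":0},{"fingers":0.01,"tx":0.0059,"ty":0,"tz":-0.0162,"ax":0,"ay":0,"az":0},{"fingers":0.01,"tx":0.007,"ty":0,"tz":-0.0157,"ax":0,"ay":0,"az":0},{"fingers":0.01,"tx":0.0081,"ty":0,"tz":-0.0152,"ax":0,"ay":0,"az":0},{"fingers":0.01,"tx":0.0092,"ty":0,"tz":-0.0146,"ax":0,"ay":0,"az":0},{"fingers":0.01,"tx":0.0102,"ty":0,"tz":-0.0139,"ax":0,"ay":0,"az":0},{"fingers":0.01,"tx":0.0111,"ty":0,"tz":-0.0132,"ax":0,"ay":0,"az":0},{"fingers":0.01,"tx":0.012,"ty":0,"tz":-0.0124,"ax":0,"ay":0,"az":0},{"fingers":0.01,"tx":0.0128,"ty":0,"tz":-0.0115,"ax":0,"ay":0,"az":0},{"fingers":0.01,"tx":0.0136,"ty":0,"tz":-0.0106,"ax":0,"ay":0,"az":0}]'
cat > lid.py <<'E'
from h import *
import sys
s=st();im,d,c=cap('side',sys.argv[1]);P=cloud(d,c)
m=(P[...,1]>-.105)&(P[...,1]<-.02)&(P[...,0]>.37)&(P[...,0]<.6)&(P[...,2]>.1)&(P[...,2]<.4)&(d>0);q=P[m]
# lid front face (robot-side, was top): top envelope
ax=np.array([.6122+(.0273*(-.06-.025)),.09]); v=q[:,[0,2]]-ax; print(m.sum(),'angle of points from hinge deg',np.percentile(np.degrees(np.arctan2(v[:,1],-v[:,0])),[5,50,95]).round(1),'maxz',np.percentile(q[:,2],99).round(3))
E
python3 lid.py l1
```

```text
time: 55.4
tool_pos: [0.4664, 0.0287, 0.2775]
eef_rot: [1.0, -0.013, -0.003, 0.0]
ft_force: [-2.6, -3.8, -7.5]
grip_width: 0.0295
gripper_force: 40.0
t 55.4 p [0.4664 0.0287 0.2775] q [-0.197 -0.16   1.791 -0.002  1.516  1.4  ] F [-2.6 -3.8 -7.5] w 0.0295 g 39.996864795684814
R [[1.0, -0.026, -0.007], [-0.026, -1.0, -0.001], [-0.007, 0.001, -1.0]]
801 angle of points from hinge deg [50.9 56.8 67.3] maxz 0.399
```

```bash
python3 -m pendant '[{"fingers":0.01,"tx":0.0143,"ty":0,"tz":-0.0096,"ax":0,"ay":0,"az":0},{"fingers":0.01,"tx":0.015,"ty":0,"tz":-0.0086,"ax":0,"ay":0,"az":0},{"fingers":0.01,"tx":0.0155,"ty":0,"tz":-0.0075,"ax":0,"ay":0,"az":0},{"fingers":0.01,"tx":0.016,"ty":0,"tz":-0.0064,"ax":0,"ay":0,"az":0},{"fingers":0.01,"tx":0.0164,"ty":0,"tz":-0.0053,"ax":0,"ay":0,"az":0},{"fingers":0.01,"tx":0,"ty":0,"tz":0,"ax":0,"ay":0,"az":0},{"fingers":0.01,"tx":0,"ty":0,"tz":0,"ax":0,"ay":0,"az":0},{"fingers":0.01,"tx":0,"ty":0,"tz":0,"ax":0,"ay":0,"az":0},{"fingers":0.01,"tx":0,"ty":0,"tz":0,"ax":0,"ay":0,"az":0},{"fingers":0.01,"tx":0,"ty":0,"tz":0,"ax":0,"ay":0,"az":0}]'
python3 lid.py l2
```

```text
time: 56.7
tool_pos: [0.545, 0.0264, 0.316]
eef_rot: [1.0, -0.013, 0.001, 0.001]
ft_force: [1.1, -5.1, -2.3]
grip_width: 0.0295
gripper_force: 40.0
t 56.7 p [0.545  0.0264 0.316 ] q [-1.720e-01  3.300e-02  1.534e+00 -1.000e-03  1.574e+00  1.424e+00] F [ 1.1 -5.1 -2.3] w 0.0295 g 39.99952733516693
R [[1.0, -0.026, 0.001], [-0.026, -1.0, -0.001], [0.001, 0.001, -1.0]]
735 angle of points from hinge deg [68.6 70.5 76.1] maxz 0.301
```

```bash
python3 -m pendant '[{"fingers":0.01,"tx":-0.0082,"ty":0,"tz":0.0026,"ax":0,"ay":0,"az":0},{"fingers":0.01,"tx":-0.0082,"ty":0,"tz":0.0027,"ax":0,"ay":0,"az":0},{"fingers":0.01,"tx":-0.016,"ty":0,"tz":0.0064,"ax":0,"ay":0,"az":0},{"fingers":0.01,"tx":-0.0155,"ty":0,"tz":0.0075,"ax":0,"ay":0,"az":0},{"fingers":0.01,"tx":-0.015,"ty":0,"tz":0.0086,"ax":0,"ay":0,"az":0},{"fingers":0.01,"tx":-0.0143,"ty":0,"tz":0.0096,"ax":0,"ay":0,"az":0},{"fingers":0.01,"tx":-0.0136,"ty":0,"tz":0.0106,"ax":0,"ay":0,"az":0},{"fingers":0.01,"tx":-0.0128,"ty":0,"tz":0.0115,"ax":0,"ay":0,"az":0},{"fingers":0.01,"tx":-0.012,"ty":0,"tz":0.0124,"ax":0,"ay":0,"az":0},{"fingers":0.01,"tx":-0.0111,"ty":0,"tz":0.0132,"ax":0,"ay":0,"az":0}]'
python3 -m pendant '[{"fingers":0.01,"tx":-0.0102,"ty":0,"tz":0.0139,"ax":0,"ay":0,"az":0},{"fingers":0.01,"tx":-0.0092,"ty":0,"tz":0.0146,"ax":0,"ay":0,"az":0},{"fingers":0.01,"tx":-0.0081,"ty":0,"tz":0.0152,"ax":0,"ay":0,"az":0},{"fingers":0.01,"tx":-0.007,"ty":0,"tz":0.0157,"ax":0,"ay":0,"az":0},{"fingers":0.01,"tx":-0.0059,"ty":0,"tz":0.0162,"ax":0,"ay":0,"az":0},{"fingers":0.01,"tx":-0.0048,"ty":0,"tz":0.0166,"ax":0,"ay":0,"az":0},{"fingers":0.01,"tx":-0.0019,"ty":0,"tz":0.0084,"ax":0,"ay":0,"az":0},{"fingers":0.01,"tx":-0.0017,"ty":0,"tz":0.0085,"ax":0,"ay":0,"az":0},{"fingers":0.01,"tx":0,"ty":0,"tz":0,"ax":0,"ay":0,"az":0},{"fingers":0.01,"tx":0,"ty":0,"tz":0,"ax":0,"ay":0,"az":0}]'
python3 lid.py l3
```

```text
time: 58.0
tool_pos: [0.4196, 0.03, 0.233]
eef_rot: [1.0, -0.013, 0.003, 0.001]
ft_force: [-0.9, -3.6, 5.3]
grip_width: 0.0297
gripper_force: 40.0
time: 59.25
tool_pos: [0.3698, 0.0315, 0.1209]
eef_rot: [1.0, -0.013, 0.0, 0.0]
ft_force: [2.0, -4.1, -3.7]
grip_width: 0.0295
gripper_force: 40.0
t 59.25 p [0.3698 0.0315 0.1209] q [-0.244 -0.319  2.236  0.     1.224  1.352] F [ 2.  -4.1 -3.7] w 0.0295 g 39.999364614486694
R [[1.0, -0.026, 0.0], [-0.026, -1.0, -0.0], [0.0, -0.0, -1.0]]
1518 angle of points from hinge deg [ 8.9 15.2 36.8] maxz 0.252
```

```bash
python3 -m pendant '[{"fingers":0.01,"tx":-0.0007,"ty":0,"tz":0.005,"ax":0,"ay":0,"az":0},{"fingers":0.01,"tx":-0.0006,"ty":0,"tz":0.005,"ax":0,"ay":0,"az":0},{"fingers":0.01,"tx":-0.0005,"ty":0,"tz":0.005,"ax":0,"ay":0,"az":0},{"fingers":0.01,"tx":-0.0005,"ty":0,"tz":0.0045,"ax":0,"ay":0,"az":0},{"fingers":0.01,"tx":-0.0004,"ty":0,"tz":0.004,"ax":0,"ay":0,"az":0},{"fingers":0.01,"tx":-0.0003,"ty":0,"tz":0.003,"ax":0,"ay":0,"az":0},{"fingers":0.01,"tx":-0.0002,"ty":0,"tz":0.002,"ax":0,"ay":0,"az":0},{"fingers":0.01,"tx":-0.0002,"ty":0,"tz":0.002,"ax":0,"ay":0,"az":0},{"fingers":0.01,"tx":0,"ty":0,"tz":0.001,"ax":0,"ay":0,"az":0},{"fingers":0.01,"tx":0,"ty":0,"tz":0,"ax":0,"ay":0,"az":0}]'
python3 -m pendant '[{"fingers":0.01,"tx":0,"ty":0,"tz":0.0007,"ax":0,"ay":0,"az":0},{"fingers":0.01,"tx":0,"ty":0,"tz":0.0007,"ax":0,"ay":0,"az":0},{"fingers":0.01,"tx":0,"ty":0,"tz":0.0007,"ax":0,"ay":0,"az":0},{"fingers":0.01,"tx":0,"ty":0,"tz":0.0005,"ax":0,"ay":0,"az":0},{"fingers":0.01,"tx":0,"ty":0,"tz":0,"ax":0,"ay":0,"az":0},{"fingers":0.01,"tx":0,"ty":0,"tz":0,"ax":0,"ay":0,"az":0},{"fingers":0.01,"tx":0,"ty":0,"tz":0,"ax":0,"ay":0,"az":0},{"fingers":0.01,"tx":0,"ty":0,"tz":0,"ax":0,"ay":0,"az":0},{"fingers":0.01,"tx":0,"ty":0,"tz":0,"ax":0,"ay":0,"az":0},{"fingers":0.01,"tx":0,"ty":0,"tz":0,"ax":0,"ay":0,"az":0}]'
python3 lid.py l4
```

```text
time: 60.55
tool_pos: [0.3665, 0.0316, 0.0899]
eef_rot: [1.0, -0.013, 0.0, 0.0]
ft_force: [1.8, -4.7, 1.0]
grip_width: 0.0298
gripper_force: 40.0
time: 61.8
tool_pos: [0.3666, 0.0316, 0.0897]
eef_rot: [1.0, -0.013, -0.0, 0.0]
ft_force: [-8.5, -2.4, 23.7]
grip_width: 0.0296
gripper_force: 40.0
t 61.8 p [0.3666 0.0316 0.0897] q [-0.246 -0.276  2.272 -0.     1.147  1.35 ] F [-8.5 -2.4 23.7] w 0.0296 g 40.00947833061218
R [[1.0, -0.025, -0.001], [-0.025, -1.0, -0.0], [-0.001, 0.0, -1.0]]
1451 angle of points from hinge deg [ 4.4  9.4 44.9] maxz 0.396
```

```bash
python3 -m pendant '[{"fingers":0.01,"tx":0,"ty":0,"tz":-0.001,"ax":0,"ay":0,"az":0},{"fingers":0.01,"tx":0,"ty":0,"tz":-0.001,"ax":0,"ay":0,"az":0},{"fingers":0.05,"tx":0,"ty":0,"tz":0,"ax":0,"ay":0,"az":0},{"fingers":0.05,"tx":0,"ty":0,"tz":0,"ax":0,"ay":0,"az":0},{"fingers":0.05,"tx":0,"ty":0,"tz":0,"ax":0,"ay":0,"az":0},{"fingers":0.05,"tx":0,"ty":0,"tz":-0.03,"ax":0,"ay":0,"az":0},{"fingers":0.05,"tx":0,"ty":0,"tz":-0.05,"ax":0,"ay":0,"az":0},{"fingers":0.05,"tx":0,"ty":0,"tz":-0.06,"ax":0,"ay":0,"az":0},{"fingers":0.05,"tx":-0.01,"ty":0.06,"tz":0,"ax":0,"ay":0,"az":0},{"fingers":0.05,"tx":-0.01,"ty":0.06,"tz":0,"ax":0,"ay":0,"az":0}]'
python3 -m pendant '[{"fingers":0.05,"tx":-0.01,"ty":0.06,"tz":-0.02,"ax":0,"ay":0,"az":0},{"fingers":0.05,"tx":-0.01,"ty":0.06,"tz":-0.02,"ax":0,"ay":0,"az":0},{"fingers":0.05,"tx":0,"ty":0.06,"tz":0,"ax":0,"ay":0,"az":0},{"fingers":0.05,"tx":0,"ty":0,"tz":0,"ax":0,"ay":0,"az":0},{"fingers":0.05,"tx":0,"ty":0,"tz":0,"ax":0,"ay":0,"az":0},{"fingers":0.05,"tx":0,"ty":0,"tz":0,"ax":0,"ay":0,"az":0},{"fingers":0.05,"tx":0,"ty":0,"tz":0,"ax":0,"ay":0,"az":0},{"fingers":0.05,"tx":0,"ty":0,"tz":0,"ax":0,"ay":0,"az":0},{"fingers":0.05,"tx":0,"ty":0,"tz":0,"ax":0,"ay":0,"az":0},{"fingers":0.05,"tx":0,"ty":0,"tz":0,"ax":0,"ay":0,"az":0}]'
python3 - <<'E'
from h import *
st();im,d,c=cap('scene','cf');P=cloud(d,c);im2,d2,c2=cap('side','sf');P2=cloud(d2,c2)
for n,Q in(('scene',P),('side',P2)):
    for x in(.41,.45,.5,.55,.58):
        m=(abs(Q[...,0]-x)<.01)&(abs(Q[...,1]-.03)<.11)&(Q[...,2]>.05)&(Q[...,2]<.2);print(n,x,m.sum(),np.median(Q[m][:,2]).round(4))
m=(P[...,0]>.36)&(P[...,0]<.5)&(P[...,1]>.24)&(P[...,1]<.42)&(P[...,2]>.045)&(P[...,2]<.065);print('block',cv2.minAreaRect(P[m][:,:2].astype(np.float32)),np.median(P[m][:,2]))
a=np.hstack([cv2.resize(im[120:270,190:450],(416,400)),cv2.resize(im2[140:300,160:340],(384,400))]);cv2.imwrite('pics/final.png',a[:,:,::-1])
E
```

```text
time: 63.1
tool_pos: [0.3433, -0.0885, 0.2302]
eef_rot: [1.0, -0.011, 0.001, 0.0]
ft_force: [0.5, -0.8, -0.3]
grip_width: 0.05
gripper_force: 0.0
time: 64.35
tool_pos: [0.3191, -0.2643, 0.2684]
eef_rot: [1.0, -0.013, 0.0, 0.0]
ft_force: [-0.2, 0.2, -0.4]
grip_width: 0.0503
gripper_force: 0.0
t 64.35 p [ 0.3191 -0.2643  0.2684] q [-0.985 -0.315  1.937  0.     1.519  0.611] F [-0.2  0.2 -0.4] w 0.0503 g 0.0
R [[1.0, -0.026, 0.0], [-0.026, -1.0, -0.0], [0.0, 0.0, -1.0]]
scene 0.41 410 0.1067
scene 0.45 427 0.1064
scene 0.5 454 0.1065
scene 0.55 496 0.1061
scene 0.58 509 0.1062
side 0.41 148 0.1075
side 0.45 225 0.1075
side 0.5 229 0.1074
side 0.55 224 0.1075
side 0.58 217 0.1075
block ((0.43255889415740967, 0.32919636368751526), (0.08868787437677383, 0.03318866714835167), 78.36660766601562) 0.0525436151584433
```

View pics/final.png

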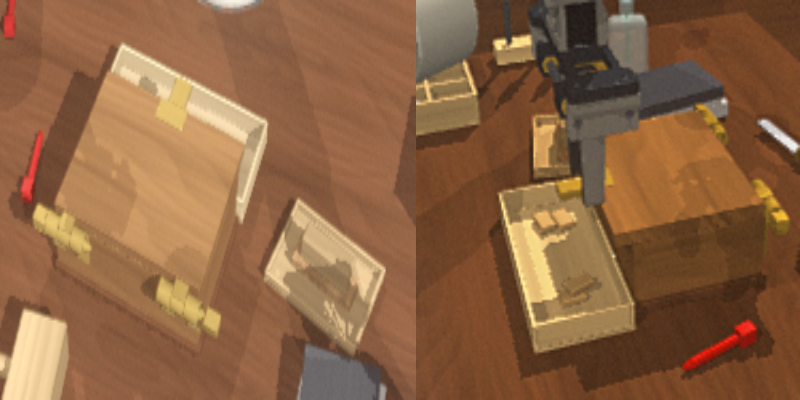

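Run:
```python
from h import *
for f in('c4','cf'):
    im,d,c=load(f);P=cloud(d,c);ey=np.array([.0273,.9996])
    for nm,lo,hi in(('L',.02,.2),('R',-.2,-.02)):
        cx=(P[...,:2]-[.5082,.0279])@np.array([.9996,-.0273]);cy=(P[...,:2]-[.5082,.0279])@ey
        m=(abs(cx-.104)<.012)&(cy>lo)&(cy<hi)&(P[...,2]>.085)&(P[...,2]<.106)
        print(f,nm,m.sum(),'chest y',np.percentile(cy[m],[0,1,99,100]).round(4))
```

```text
c4 L 316 chest y [0.064  0.0706 0.1987 0.2   ]
c4 R 308 chest y [-0.1558 -0.1531 -0.0549 -0.0272]
cf L 335 chest y [0.0296 0.0675 0.1708 0.1721]
cf R 312 chest y [-0.158  -0.1545 -0.0566 -0.0358]
```

```bash
python3 -m pendant '[{"fingers":0.05,"tx":0.045,"ty":-0.036,"tz":-0.008,"ax":0,"ay":0,"az":0},{"fingers":0.05,"tx":0.045,"ty":-0.036,"tz":-0.008,"ax":0,"ay":0,"az":0},{"fingers":0.05,"tx":0.045,"ty":-0.036,"tz":-0.008,"ax":0,"ay":0,"az":0},{"fingers":0.05,"tx":0.045,"ty":-0.036,"tz":-0.008,"ax":0,"ay":0,"az":0},{"fingers":0.05,"tx":0.045,"ty":-0.036,"tz":0,"ax":0,"ay":0,"az":0},{"fingers":0.05,"tx":0,"ty":0,"tz":0,"ax":0,"ay":0,"az":-0.1745},{"fingers":0.05,"tx":0,"ty":0,"tz":0,"ax":0,"ay":0,"az":-0.1745},{"fingers":0.05,"tx":0,"ty":0,"tz":0,"ax":0,"ay":0,"az":-0.1745},{"fingers":0.05,"tx":0,"ty":0,"tz":0,"ax":0,"ay":0,"az":-0.1745},{"fingers":0.05,"tx":0,"ty":0,"tz":0,"ax":0,"ay":0,"az":-0.1745}]'
python3 -m pendant '[{"fingers":0.05,"tx":0,"ty":0,"tz":0,"ax":0,"ay":0,"az":-0.1745},{"fingers":0.05,"tx":0,"ty":0,"tz":0,"ax":0,"ay":0,"az":-0.1745},{"fingers":0.05,"tx":0,"ty":0,"tz":0,"ax":0,"ay":0,"az":-0.1745},{"fingers":0.05,"tx":0,"ty":0,"tz":0,"ax":0,"ay":0,"az":-0.1745},{"fingers":0.05,"tx":0,"ty":0,"tz":0,"ax":0,"ay":0,"az":0},{"fingers":0.05,"tx":0,"ty":0,"tz":0,"ax":0,"ay":0,"az":0},{"fingers":0.05,"tx":0,"ty":0,"tz":0,"ax":0,"ay":0,"az":0},{"fingers":0.05,"tx":0,"ty":0,"tz":0,"ax":0,"ay":0,"az":0},{"fingers":0.05,"tx":0,"ty":0,"tz":0,"ax":0,"ay":0,"az":0},{"fingers":0.05,"tx":0,"ty":0,"tz":0,"ax":0,"ay":0,"az":0}]'
cat > hc.py <<'E'
from h import *
import sys
st();im,d,c=cap('wrist',sys.argv[1]);P=cloud(d,c,True)
cx=(P[...,:2]-[.5082,.0279])@np.array([.9996,-.0273]);cy=(P[...,:2]-[.5082,.0279])@np.array([.0273,.9996])
for nm,sg in(('L',1),('R',-1)):
    for a in np.arange(.118,.18,.003):
        m=(abs(cx-.104)<.02)&(sg*cy>a)&(sg*cy<a+.003)&(P[...,2]>.08)&(P[...,2]<.108)&(d>0)
        if m.sum()>4:
            q=np.percentile(cx[m],[3,97]);print(nm,'%.3f'%a,m.sum(),'w %.4f'%(q[1]-q[0]),'ztop %.4f'%np.percentile(P[m][:,2],90))
E
python3 hc.py wf
```

```text
time: 65.7
tool_pos: [0.5487, -0.0903, 0.3002]
eef_rot: [0.911, 0.413, -0.0, -0.0]
ft_force: [-1.1, -0.2, 0.4]
grip_width: 0.0502
gripper_force: 0.0
time: 66.95
tool_pos: [0.5486, -0.0902, 0.3004]
eef_rot: [0.716, 0.698, -0.0, -0.0]
ft_force: [-0.7, 0.4, 0.1]
grip_width: 0.0501
gripper_force: 0.0
t 66.95 p [ 0.5486 -0.0902  0.3004] q [-0.38   0.065  1.53  -0.     1.546 -0.354] F [-0.7  0.4  0.1] w 0.0501 g 0.0
R [[0.026, 1.0, -0.0], [1.0, -0.026, 0.0], [0.0, -0.0, -1.0]]
R 0.118 56 w 0.0237 ztop 0.1035
R 0.121 53 w 0.0239 ztop 0.1042
R 0.124 53 w 0.0243 ztop 0.1038
R 0.127 56 w 0.0240 ztop 0.1040
R 0.130 46 w 0.0226 ztop 0.1038
R 0.133 40 w 0.0230 ztop 0.1039
R 0.136 41 w 0.0194 ztop 0.0999
R 0.139 53 w 0.0193 ztop 0.1001
R 0.142 42 w 0.0203 ztop 0.1002
R 0.145 47 w 0.0198 ztop 0.1001
R 0.148 46 w 0.0192 ztop 0.1002
R 0.151 38 w 0.0191 ztop 0.1001
R 0.154 50 w 0.0191 ztop 0.0998
R 0.157 16 w 0.0164 ztop 0.0993
```

```bash
python3 -m pendant '[{"fingers":0.05,"tx":0.05,"ty":0,"tz":0,"ax":0,"ay":0,"az":0},{"fingers":0.05,"tx":0.05,"ty":0,"tz":0,"ax":0,"ay":0,"az":0},{"fingers":0.05,"tx":0.05,"ty":0,"tz":0,"ax":0,"ay":0,"az":0},{"fingers":0.05,"tx":0.03,"ty":0,"tz":0,"ax":0,"ay":0,"az":0},{"fingers":0.05,"tx":0,"ty":0,"tz":0,"ax":0,"ay":0,"az":0},{"fingers":0.05,"tx":0,"ty":0,"tz":0,"ax":0,"ay":0,"az":0},{"fingers":0.05,"tx":0,"ty":0,"tz":0,"ax":0,"ay":0,"az":0},{"fingers":0.05,"tx":0,"ty":0,"tz":0,"ax":0,"ay":0,"az":0},{"fingers":0.05,"tx":0,"ty":0,"tz":0,"ax":0,"ay":0,"az":0},{"fingers":0.05,"tx":0,"ty":0,"tz":0,"ax":0,"ay":0,"az":0}]'
python3 hc.py wf2
```

```text
time: 68.25
tool_pos: [0.5533, 0.0895, 0.3004]
eef_rot: [0.716, 0.698, -0.0, -0.0]
ft_force: [-0.4, 0.1, 0.2]
grip_width: 0.0498
gripper_force: 0.0
t 68.25 p [0.5533 0.0895 0.3004] q [-0.055  0.077  1.517 -0.     1.547 -0.029] F [-0.4  0.1  0.2] w 0.0498 g 0.0
R [[0.026, 1.0, -0.0], [1.0, -0.026, -0.0], [-0.0, -0.0, -1.0]]
L 0.118 49 w 0.0246 ztop 0.1042
L 0.121 57 w 0.0244 ztop 0.1040
L 0.124 59 w 0.0229 ztop 0.1038
L 0.127 60 w 0.0296 ztop 0.1042
L 0.130 66 w 0.0247 ztop 0.1038
L 0.133 48 w 0.0231 ztop 0.1035
L 0.136 26 w 0.0116 ztop 0.0955
L 0.139 29 w 0.0103 ztop 0.0955
L 0.142 22 w 0.0113 ztop 0.0948
L 0.145 56 w 0.0190 ztop 0.0990
L 0.148 50 w 0.0218 ztop 0.0998
L 0.151 56 w 0.0216 ztop 0.1001
L 0.154 54 w 0.0206 ztop 0.0999
L 0.157 48 w 0.0202 ztop 0.0996
L 0.160 51 w 0.0187 ztop 0.0997
L 0.163 48 w 0.0197 ztop 0.0996
L 0.166 43 w 0.0193 ztop 0.0989
```

Run:
```python
from h import *
for f in('s6','l1','l2','l3','l4','sf'):
    im,d,c=load(f);P=cloud(d,c)
    cx=(P[...,:2]-[.5082,.0279])@np.array([.9996,-.0273]);cy=(P[...,:2]-[.5082,.0279])@np.array([.0273,.9996])
    m=(abs(cx-.104)<.016)&(P[...,2]>.07)&(P[...,2]<.108)&(d>0)
    a=cy[m&(cy>.1)&(cy<.2)];b=cy[m&(cy<-.1)&(cy>-.2)]
    print(f,len(a),np.percentile(a,[50,97,100]).round(4) if len(a) else '',len(b),np.percentile(b,[0,3]).round(4) if len(b) else '')
```

```text
s6 37 [0.1292 0.1612 0.1629] 157 [-0.1625 -0.1616]
l1 3 [0.148  0.1627 0.1636] 152 [-0.1645 -0.1623]
l2 52 [0.1312 0.163  0.1677] 159 [-0.1619 -0.1607]
l3 33 [0.1321 0.1625 0.1644] 153 [-0.162  -0.1609]
l4 37 [0.1295 0.164  0.1646] 154 [-0.1632 -0.1615]
sf 39 [0.1304 0.1652 0.1701] 159 [-0.1642 -0.1614]
```

```bash
python3 -m pendant '[{"fingers":0.0,"tx":0.0434,"ty":0.0203,"tz":0,"ax":0,"ay":0,"az":0},{"fingers":0.0,"tx":0.0434,"ty":0.0203,"tz":0,"ax":0,"ay":0,"az":0},{"fingers":0.0,"tx":0.0434,"ty":0.0203,"tz":0,"ax":0,"ay":0,"az":0},{"fingers":0.0,"tx":0,"ty":0,"tz":0.04,"ax":0,"ay":0,"az":0},{"fingers":0.0,"tx":0,"ty":0,"tz":0.05,"ax":0,"ay":0,"az":0},{"fingers":0.0,"tx":0,"ty":0,"tz":0.05,"ax":0,"ay":0,"az":0},{"fingers":0.0,"tx":0,"ty":0,"tz":0.05,"ax":0,"ay":0,"az":0},{"fingers":0.0,"tx":0,"ty":0,"tz":0.02,"ax":0,"ay":0,"az":0},{"fingers":0.0,"tx":0,"ty":0,"tz":0.01,"ax":0,"ay":0,"az":0},{"fingers":0.0,"tx":0,"ty":0,"tz":0,"ax":0,"ay":0,"az":0}]'
python3 -m pendant '[{"fingers":0.0,"tx":-0.003,"ty":0,"tz":0,"ax":0,"ay":0,"az":0},{"fingers":0.0,"tx":-0.003,"ty":0,"tz":0,"ax":0,"ay":0,"az":0},{"fingers":0.0,"tx":-0.003,"ty":0,"tz":0,"ax":0,"ay":0,"az":0},{"fingers":0.0,"tx":-0.003,"ty":0,"tz":0,"ax":0,"ay":0,"az":0},{"fingers":0.0,"tx":-0.002,"ty":0,"tz":0,"ax":0,"ay":0,"az":0},{"fingers":0.0,"tx":-0.002,"ty":0,"tz":0,"ax":0,"ay":0,"az":0},{"fingers":0.0,"tx":-0.002,"ty":0,"tz":0,"ax":0,"ay":0,"az":0},{"fingers":0.0,"tx":-0.002,"ty":0,"tz":0,"ax":0,"ay":0,"az":0},{"fingers":0.0,"tx":0,"ty":0,"tz":0,"ax":0,"ay":0,"az":0},{"fingers":0.0,"tx":0,"ty":0,"tz":0,"ax":0,"ay":0,"az":0}]'
python3 hold.py w20
```

```text
time: 69.55
tool_pos: [0.6185, 0.2184, 0.0816]
eef_rot: [0.716, 0.698, 0.001, 0.001]
ft_force: [0.7, -0.9, 0.3]
grip_width: 0.0005
gripper_force: 0.0
time: 70.8
tool_pos: [0.617, 0.1981, 0.0803]
eef_rot: [0.716, 0.698, -0.0, 0.0]
ft_force: [-0.1, -0.8, -1.3]
grip_width: 0.0006
gripper_force: 0.0
t 70.8 p [0.617  0.1981 0.0803] q [ 0.125  0.468  1.489 -0.     1.185  0.151] F [-0.1 -0.8 -1.3] w 0.0006 g 0.0
R [[0.026, 1.0, -0.0], [1.0, -0.026, -0.0], [-0.0, -0.0, -1.0]]
y 0.129 dy -0.070 n 130 [0.609 0.621] mid 0.6150 w 0.0120 ztop 0.1051
y 0.135 dy -0.064 n 187 [0.6097 0.6217] mid 0.6157 w 0.0120 ztop 0.1051
y 0.141 dy -0.058 n 152 [0.6096 0.6217] mid 0.6157 w 0.0121 ztop 0.1042
y 0.147 dy -0.052 n 152 [0.6102 0.6218] mid 0.6160 w 0.0115 ztop 0.1041
y 0.153 dy -0.046 n 31 [0.6103 0.6201] mid 0.6152 w 0.0098 ztop 0.1042
```

```bash
python3 -m pendant '[{"fingers":0.0,"tx":-0.001,"ty":0,"tz":0,"ax":0,"ay":0,"az":0},{"fingers":0.0,"tx":-0.001,"ty":0,"tz":0,"ax":0,"ay":0,"az":0},{"fingers":0.0,"tx":-0.0005,"ty":0,"tz":0,"ax":0,"ay":0,"az":0},{"fingers":0.0,"tx":-0.0005,"ty":0,"tz":0,"ax":0,"ay":0,"az":0},{"fingers":0.0,"tx":0,"ty":0,"tz":0,"ax":0,"ay":0,"az":0},{"fingers":0.0,"tx":0,"ty":0,"tz":0,"ax":0,"ay":0,"az":0},{"fingers":0.0,"tx":0,"ty":0,"tz":0,"ax":0,"ay":0,"az":0},{"fingers":0.0,"tx":0,"ty":0,"tz":0,"ax":0,"ay":0,"az":0},{"fingers":0.0,"tx":0,"ty":0,"tz":0,"ax":0,"ay":0,"az":0},{"fingers":0.0,"tx":0,"ty":0,"tz":0,"ax":0,"ay":0,"az":0}]'
python3 -m pendant '[{"fingers":0.0,"tx":-0.0005,"ty":0,"tz":0,"ax":0,"ay":0,"az":0},{"fingers":0.0,"tx":-0.0005,"ty":0,"tz":0,"ax":0,"ay":0,"az":0},{"fingers":0.0,"tx":-0.0005,"ty":0,"tz":0,"ax":0,"ay":0,"az":0},{"fingers":0.0,"tx":0,"ty":0,"tz":0,"ax":0,"ay":0,"az":0},{"fingers":0.0,"tx":0,"ty":0,"tz":0,"ax":0,"ay":0,"az":0},{"fingers":0.0,"tx":0,"ty":0,"tz":0,"ax":0,"ay":0,"az":0},{"fingers":0.0,"tx":0,"ty":0,"tz":0,"ax":0,"ay":0,"az":0},{"fingers":0.0,"tx":0,"ty":0,"tz":0,"ax":0,"ay":0,"az":0},{"fingers":0.0,"tx":0,"ty":0,"tz":0,"ax":0,"ay":0,"az":0},{"fingers":0.0,"tx":0,"ty":0,"tz":0,"ax":0,"ay":0,"az":0}]'
```

```text
time: 72.1
tool_pos: [0.617, 0.1953, 0.0804]
eef_rot: [0.716, 0.698, 0.0, 0.0]
ft_force: [0.0, -0.4, -0.0]
grip_width: 0.0003
gripper_force: 0.0
time: 73.35
tool_pos: [0.617, 0.1938, 0.0804]
eef_rot: [0.716, 0.698, -0.0, -0.0]
ft_force: [-0.3, 0.6, 0.3]
grip_width: 0.0004
gripper_force: 0.2
```

```bash
python3 -m pendant '[{"fingers":0.0,"tx":-0.0005,"ty":0,"tz":0,"ax":0,"ay":0,"az":0},{"fingers":0.0,"tx":-0.0005,"ty":0,"tz":0,"ax":0,"ay":0,"az":0},{"fingers":0.0,"tx":-0.0005,"ty":0,"tz":0,"ax":0,"ay":0,"az":0},{"fingers":0.0,"tx":0,"ty":0,"tz":0,"ax":0,"ay":0,"az":0},{"fingers":0.0,"tx":0,"ty":0,"tz":0,"ax":0,"ay":0,"az":0},{"fingers":0.0,"tx":0,"ty":0,"tz":0,"ax":0,"ay":0,"az":0},{"fingers":0.0,"tx":0,"ty":0,"tz":0,"ax":0,"ay":0,"az":0},{"fingers":0.0,"tx":0,"ty":0,"tz":0,"ax":0,"ay":0,"az":0},{"fingers":0.0,"tx":0,"ty":0,"tz":0,"ax":0,"ay":0,"az":0},{"fingers":0.0,"tx":0,"ty":0,"tz":0,"ax":0,"ay":0,"az":0}]'
python3 -m pendant '[{"fingers":0.0,"tx":-0.0005,"ty":0,"tz":0,"ax":0,"ay":0,"az":0},{"fingers":0.0,"tx":-0.0005,"ty":0,"tz":0,"ax":0,"ay":0,"az":0},{"fingers":0.0,"tx":0,"ty":0,"tz":0,"ax":0,"ay":0,"az":0},{"fingers":0.0,"tx":0,"ty":0,"tz":0,"ax":0,"ay":0,"az":0},{"fingers":0.0,"tx":0,"ty":0,"tz":0,"ax":0,"ay":0,"az":0},{"fingers":0.0,"tx":0,"ty":0,"tz":0,"ax":0,"ay":0,"az":0},{"fingers":0.0,"tx":0,"ty":0,"tz":0,"ax":0,"ay":0,"az":0},{"fingers":0.0,"tx":0,"ty":0,"tz":0,"ax":0,"ay":0,"az":0},{"fingers":0.0,"tx":0,"ty":0,"tz":0,"ax":0,"ay":0,"az":0},{"fingers":0.0,"tx":0,"ty":0,"tz":0,"ax":0,"ay":0,"az":0}]'
```

```text
time: 74.6
tool_pos: [0.617, 0.1935, 0.0805]
eef_rot: [0.716, 0.698, 0.001, -0.001]
ft_force: [0.5, 5.1, -0.5]
grip_width: 0.0004
gripper_force: 2.8
time: 75.85
tool_pos: [0.6169, 0.1934, 0.0805]
eef_rot: [0.716, 0.698, 0.002, -0.001]
ft_force: [0.6, 8.4, -0.3]
grip_width: 0.0001
gripper_force: 4.2
```

```bash
python3 -m pendant '[{"fingers":0.0,"tx":0.005,"ty":0,"tz":0,"ax":0,"ay":0,"az":0},{"fingers":0.0,"tx":0.007,"ty":0,"tz":0,"ax":0,"ay":0,"az":0},{"fingers":0.0,"tx":0,"ty":0,"tz":-0.03,"ax":0,"ay":0,"az":0},{"fingers":0.0,"tx":0,"ty":0,"tz":-0.05,"ax":0,"ay":0,"az":0},{"fingers":0.05,"tx":0,"ty":0,"tz":-0.044,"ax":0,"ay":0,"az":0},{"fingers":0.06,"tx":0,"ty":0,"tz":0,"ax":0,"ay":0,"az":0},{"fingers":0.06,"tx":0,"ty":0,"tz":0,"ax":0,"ay":0,"az":0},{"fingers":0.06,"tx":0,"ty":0,"tz":0,"ax":0,"ay":0,"az":0},{"fingers":0.06,"tx":0,"ty":0,"tz":0,"ax":0,"ay":0,"az":0},{"fingers":0.06,"tx":0,"ty":0,"tz":0,"ax":0,"ay":0,"az":0}]'
python3 hc.py w21 | tail -14
python3 -m pendant '[{"fingers":0.06,"tx":-0.0357,"ty":-0.0493,"tz":0,"ax":0,"ay":0,"az":0},{"fingers":0.06,"tx":-0.0357,"ty":-0.0493,"tz":0,"ax":0,"ay":0,"az":0},{"fingers":0.06,"tx":-0.0357,"ty":-0.0493,"tz":0,"ax":0,"ay":0,"az":0},{"fingers":0.06,"tx":-0.0357,"ty":-0.0493,"tz":0,"ax":0,"ay":0,"az":0},{"fingers":0.06,"tx":-0.0357,"ty":-0.0493,"tz":0,"ax":0,"ay":0,"az":0},{"fingers":0.06,"tx":0,"ty":0,"tz":0,"ax":0,"ay":0,"az":0.1745},{"fingers":0.06,"tx":0,"ty":0,"tz":0,"ax":0,"ay":0,"az":0.1745},{"fingers":0.06,"tx":0,"ty":0,"tz":0,"ax":0,"ay":0,"az":0.1745},{"fingers":0.06,"tx":0,"ty":0,"tz":0,"ax":0,"ay":0,"az":0.1745},{"fingers":0.06,"tx":0,"ty":0,"tz":0,"ax":0,"ay":0,"az":0.1745}]'
python3 -m pendant '[{"fingers":0.06,"tx":0,"ty":0,"tz":0,"ax":0,"ay":0,"az":0.1745},{"fingers":0.06,"tx":0,"ty":0,"tz":0,"ax":0,"ay":0,"az":0.1745},{"fingers":0.06,"tx":0,"ty":0,"tz":0,"ax":0,"ay":0,"az":0.1745},{"fingers":0.06,"tx":0,"ty":0,"tz":0,"ax":0,"ay":0,"az":0.1745},{"fingers":0.06,"tx":0,"ty":0,"tz":0,"ax":0,"ay":0,"az":0},{"fingers":0.06,"tx":0,"ty":0,"tz":0,"ax":0,"ay":0,"az":0},{"fingers":0.06,"tx":0,"ty":0,"tz":0,"ax":0,"ay":0,"az":0},{"fingers":0.06,"tx":0,"ty":0,"tz":0,"ax":0,"ay":0,"az":0},{"fingers":0.06,"tx":0,"ty":0,"tz":0,"ax":0,"ay":0,"az":0},{"fingers":0.06,"tx":0,"ty":0,"tz":0,"ax":0,"ay":0,"az":0}]'
```

```text
time: 77.1
tool_pos: [0.6169, 0.2032, 0.2036]
eef_rot: [0.716, 0.698, -0.001, -0.0]
ft_force: [-0.1, -1.0, 0.4]
grip_width: 0.0585
gripper_force: 0.0
L 0.118 83 w 0.0272 ztop 0.1044
L 0.121 89 w 0.0253 ztop 0.1040
L 0.124 86 w 0.0274 ztop 0.1047
L 0.127 171 w 0.0307 ztop 0.1041
L 0.130 88 w 0.0239 ztop 0.1037
L 0.133 133 w 0.0238 ztop 0.1024
L 0.136 57 w 0.0178 ztop 0.1005
L 0.139 71 w 0.0204 ztop 0.1008
L 0.142 71 w 0.0193 ztop 0.1006
L 0.145 69 w 0.0193 ztop 0.1007
L 0.148 74 w 0.0193 ztop 0.1008
L 0.151 70 w 0.0190 ztop 0.1004
L 0.154 83 w 0.0197 ztop 0.1003
L 0.157 138 w 0.0173 ztop 0.0985
time: 78.4
tool_pos: [0.3661, 0.0312, 0.2045]
eef_rot: [0.945, 0.327, 0.0, 0.0]
ft_force: [0.6, -0.2, 0.5]
grip_width: 0.0602
gripper_force: 0.0
time: 79.65
tool_pos: [0.3661, 0.0312, 0.2044]
eef_rot: [1.0, -0.013, -0.0, 0.0]
ft_force: [0.0, -0.2, -0.9]
grip_width: 0.0603
gripper_force: 0.0
```

```bash
python3 -m pendant '[{"fingers":0.06,"tx":0,"ty":-0.0003,"tz":0.04,"ax":0,"ay":0,"az":0.001},{"fingers":0.06,"tx":0,"ty":0,"tz":0.04,"ax":0,"ay":0,"az":0},{"fingers":0.06,"tx":0,"ty":0,"tz":0.025,"ax":0,"ay":0,"az":0},{"fingers":0.06,"tx":0,"ty":0,"tz":0.0122,"ax":0,"ay":0,"az":0},{"fingers":0.06,"tx":0,"ty":0,"tz":0,"ax":0,"ay":0,"az":0},{"fingers":0.01,"tx":0,"ty":0,"tz":0,"ax":0,"ay":0,"az":0},{"fingers":0.01,"tx":0,"ty":0,"tz":0,"ax":0,"ay":0,"az":0},{"fingers":0.01,"tx":0,"ty":0,"tz":0,"ax":0,"ay":0,"az":0},{"fingers":0.01,"tx":0,"ty":0,"tz":0,"ax":0,"ay":0,"az":0},{"fingers":0.01,"tx":0,"ty":0,"tz":0,"ax":0,"ay":0,"az":0}]' 40
python3 -m pendant '[{"fingers":0.01,"tx":0.0005,"ty":0,"tz":-0.0086,"ax":0,"ay":0,"az":0},{"fingers":0.01,"tx":0.0007,"ty":0,"tz":-0.0086,"ax":0,"ay":0,"az":0},{"fingers":0.01,"tx":0.0011,"ty":0,"tz":-0.0086,"ax":0,"ay":0,"az":0},{"fingers":0.01,"tx":0.0013,"ty":0,"tz":-0.0085,"ax":0,"ay":0,"az":0},{"fingers":0.01,"tx":0.0017,"ty":0,"tz":-0.0085,"ax":0,"ay":0,"az":0},{"fingers":0.01,"tx":0.0019,"ty":0,"tz":-0.0084,"ax":0,"ay":0,"az":0},{"fingers":0.01,"tx":0.0048,"ty":0,"tz":-0.0166,"ax":0,"ay":0,"az":0},{"fingers":0.01,"tx":0.0059,"ty":0,"tz":-0.0162,"ax":0,"ay":0,"az":0},{"fingers":0.01,"tx":0.007,"ty":0,"tz":-0.0157,"ax":0,"ay":0,"az":0},{"fingers":0.01,"tx":0.0081,"ty":0,"tz":-0.0152,"ax":0,"ay":0,"az":0}]'
python3 -m pendant '[{"fingers":0.01,"tx":0.0092,"ty":0,"tz":-0.0146,"ax":0,"ay":0,"az":0},{"fingers":0.01,"tx":0.0102,"ty":0,"tz":-0.0139,"ax":0,"ay":0,"az":0},{"fingers":0.01,"tx":0.0111,"ty":0,"tz":-0.0132,"ax":0,"ay":0,"az":0},{"fingers":0.01,"tx":0.012,"ty":0,"tz":-0.0124,"ax":0,"ay":0,"az":0},{"fingers":0.01,"tx":0.0128,"ty":0,"tz":-0.0115,"ax":0,"ay":0,"az":0},{"fingers":0.01,"tx":0.0136,"ty":0,"tz":-0.0106,"ax":0,"ay":0,"az":0},{"fingers":0.01,"tx":0,"ty":0,"tz":0,"ax":0,"ay":0,"az":0},{"fingers":0.01,"tx":0,"ty":0,"tz":0,"ax":0,"ay":0,"az":0},{"fingers":0.01,"tx":0,"ty":0,"tz":0,"ax":0,"ay":0,"az":0},{"fingers":0.01,"tx":0,"ty":0,"tz":0,"ax":0,"ay":0,"az":0}]'
cat > pc.py <<'E'
from h import *
im,d,c=cap('side','pc');P=cloud(d,c)
cx=(P[...,:2]-[.5082,.0279])@np.array([.9996,-.0273]);cy=(P[...,:2]-[.5082,.0279])@np.array([.0273,.9996])
m=(abs(cx-.104)<.016)&(P[...,2]>.07)&(P[...,2]<.108)&(d>0)
a=cy[m&(cy>.1)&(cy<.2)];b=cy[m&(cy<-.1)&(cy>-.2)]
print(len(a),np.percentile(a,[50,97,100]).round(4) if len(a) else '',len(b),np.percentile(b,[0,3]).round(4))
E
python3 pc.py
```

```text
time: 80.9
tool_pos: [0.3666, 0.0315, 0.0877]
eef_rot: [1.0, -0.013, 0.0, 0.0]
ft_force: [-1.4, 1.6, 3.3]
grip_width: 0.0299
gripper_force: 40.0
time: 82.15
tool_pos: [0.3986, 0.0306, 0.202]
eef_rot: [1.0, -0.013, -0.001, 0.0]
ft_force: [3.0, -0.4, -10.2]
grip_width: 0.0294
gripper_force: 40.0
time: 83.4
tool_pos: [0.468, 0.0286, 0.2786]
eef_rot: [1.0, -0.013, 0.0, 0.0]
ft_force: [1.1, -1.7, -1.8]
grip_width: 0.0297
gripper_force: 40.0
4 [0.1308 0.1543 0.1552] 151 [-0.1622 -0.1606]
```

Lift the rest, check, then lower.

```bash
python3 -m pendant '[{"fingers":0.01,"tx":0.0143,"ty":0,"tz":-0.0096,"ax":0,"ay":0,"az":0},{"fingers":0.01,"tx":0.015,"ty":0,"tz":-0.0086,"ax":0,"ay":0,"az":0},{"fingers":0.01,"tx":0.0155,"ty":0,"tz":-0.0075,"ax":0,"ay":0,"az":0},{"fingers":0.01,"tx":0.016,"ty":0,"tz":-0.0064,"ax":0,"ay":0,"az":0},{"fingers":0.01,"tx":0.0164,"ty":0,"tz":-0.0053,"ax":0,"ay":0,"az":0},{"fingers":0.01,"tx":0,"ty":0,"tz":0,"ax":0,"ay":0,"az":0},{"fingers":0.01,"tx":0,"ty":0,"tz":0,"ax":0,"ay":0,"az":0},{"fingers":0.01,"tx":0,"ty":0,"tz":0,"ax":0,"ay":0,"az":0},{"fingers":0.01,"tx":0,"ty":0,"tz":0,"ax":0,"ay":0,"az":0},{"fingers":0.01,"tx":0,"ty":0,"tz":0,"ax":0,"ay":0,"az":0}]'
python3 lid.py l5; python3 pc.py
python3 -m pendant '[{"fingers":0.01,"tx":-0.0082,"ty":0,"tz":0.0026,"ax":0,"ay":0,"az":0},{"fingers":0.01,"tx":-0.0082,"ty":0,"tz":0.0027,"ax":0,"ay":0,"az":0},{"fingers":0.01,"tx":-0.016,"ty":0,"tz":0.0064,"ax":0,"ay":0,"az":0},{"fingers":0.01,"tx":-0.0155,"ty":0,"tz":0.0075,"ax":0,"ay":0,"az":0},{"fingers":0.01,"tx":-0.015,"ty":0,"tz":0.0086,"ax":0,"ay":0,"az":0},{"fingers":0.01,"tx":-0.0143,"ty":0,"tz":0.0096,"ax":0,"ay":0,"az":0},{"fingers":0.01,"tx":-0.0136,"ty":0,"tz":0.0106,"ax":0,"ay":0,"az":0},{"fingers":0.01,"tx":-0.0128,"ty":0,"tz":0.0115,"ax":0,"ay":0,"az":0},{"fingers":0.01,"tx":-0.012,"ty":0,"tz":0.0124,"ax":0,"ay":0,"az":0},{"fingers":0.01,"tx":-0.0111,"ty":0,"tz":0.0132,"ax":0,"ay":0,"az":0}]'
python3 -m pendant '[{"fingers":0.01,"tx":-0.0102,"ty":0,"tz":0.0139,"ax":0,"ay":0,"az":0},{"fingers":0.01,"tx":-0.0092,"ty":0,"tz":0.0146,"ax":0,"ay":0,"az":0},{"fingers":0.01,"tx":-0.0081,"ty":0,"tz":0.0152,"ax":0,"ay":0,"az":0},{"fingers":0.01,"tx":-0.007,"ty":0,"tz":0.0157,"ax":0,"ay":0,"az":0},{"fingers":0.01,"tx":-0.0059,"ty":0,"tz":0.0162,"ax":0,"ay":0,"az":0},{"fingers":0.01,"tx":-0.0048,"ty":0,"tz":0.0166,"ax":0,"ay":0,"az":0},{"fingers":0.01,"tx":-0.0019,"ty":0,"tz":0.0084,"ax":0,"ay":0,"az":0},{"fingers":0.01,"tx":-0.0017,"ty":0,"tz":0.0085,"ax":0,"ay":0,"az":0},{"fingers":0.01,"tx":0,"ty":0,"tz":0,"ax":0,"ay":0,"az":0},{"fingers":0.01,"tx":0,"ty":0,"tz":0,"ax":0,"ay":0,"az":0}]'
```

```text
time: 84.7
tool_pos: [0.545, 0.0264, 0.3158]
eef_rot: [1.0, -0.013, 0.0, 0.0]
ft_force: [0.8, -5.0, -1.2]
grip_width: 0.0297
gripper_force: 40.0
t 84.7 p [0.545  0.0264 0.3158] q [-1.730e-01  3.400e-02  1.533e+00 -1.000e-03  1.575e+00  1.425e+00] F [ 0.8 -5.  -1.2] w 0.0297 g 39.99963104724884
R [[1.0, -0.027, 0.0], [-0.027, -1.0, -0.001], [0.0, 0.001, -1.0]]
735 angle of points from hinge deg [68.6 70.5 75.7] maxz 0.302
43 [0.1246 0.1537 0.155 ] 161 [-0.1625 -0.161 ]
time: 86.05
tool_pos: [0.4197, 0.03, 0.2325]
eef_rot: [1.0, -0.013, 0.003, 0.0]
ft_force: [0.0, -3.4, 3.7]
grip_width: 0.0297
gripper_force: 40.0
time: 87.3
tool_pos: [0.3699, 0.0315, 0.1207]
eef_rot: [1.0, -0.013, 0.0, -0.0]
ft_force: [3.6, -4.5, -3.1]
grip_width: 0.0292
gripper_force: 40.0
```

```bash
python3 -m pendant '[{"fingers":0.01,"tx":-0.0007,"ty":0,"tz":0.005,"ax":0,"ay":0,"az":0},{"fingers":0.01,"tx":-0.0006,"ty":0,"tz":0.005,"ax":0,"ay":0,"az":0},{"fingers":0.01,"tx":-0.0005,"ty":0,"tz":0.005,"ax":0,"ay":0,"az":0},{"fingers":0.01,"tx":-0.0005,"ty":0,"tz":0.0045,"ax":0,"ay":0,"az":0},{"fingers":0.01,"tx":-0.0004,"ty":0,"tz":0.004,"ax":0,"ay":0,"az":0},{"fingers":0.01,"tx":-0.0003,"ty":0,"tz":0.003,"ax":0,"ay":0,"az":0},{"fingers":0.01,"tx":-0.0002,"ty":0,"tz":0.002,"ax":0,"ay":0,"az":0},{"fingers":0.01,"tx":-0.0002,"ty":0,"tz":0.002,"ax":0,"ay":0,"az":0},{"fingers":0.01,"tx":0,"ty":0,"tz":0.001,"ax":0,"ay":0,"az":0},{"fingers":0.01,"tx":0,"ty":0,"tz":0,"ax":0,"ay":0,"az":0}]'
python3 -m pendant '[{"fingers":0.01,"tx":0,"ty":0,"tz":0.0006,"ax":0,"ay":0,"az":0},{"fingers":0.01,"tx":0,"ty":0,"tz":0.0006,"ax":0,"ay":0,"az":0},{"fingers":0.01,"tx":0,"ty":0,"tz":0.0005,"ax":0,"ay":0,"az":0},{"fingers":0.01,"tx":0,"ty":0,"tz":0,"ax":0,"ay":0,"az":0},{"fingers":0.01,"tx":0,"ty":0,"tz":0,"ax":0,"ay":0,"az":0},{"fingers":0.01,"tx":0,"ty":0,"tz":0,"ax":0,"ay":0,"az":0},{"fingers":0.01,"tx":0,"ty":0,"tz":0,"ax":0,"ay":0,"az":0},{"fingers":0.01,"tx":0,"ty":0,"tz":0,"ax":0,"ay":0,"az":0},{"fingers":0.01,"tx":0,"ty":0,"tz":0,"ax":0,"ay":0,"az":0},{"fingers":0.01,"tx":0,"ty":0,"tz":0,"ax":0,"ay":0,"az":0}]'
python3 pc.py
```

```text
time: 88.55
tool_pos: [0.3665, 0.0316, 0.09]
eef_rot: [1.0, -0.013, 0.0, -0.0]
ft_force: [1.6, -3.1, 1.4]
grip_width: 0.0296
gripper_force: 40.0
time: 89.8
tool_pos: [0.3666, 0.0315, 0.0899]
eef_rot: [1.0, -0.013, -0.0, -0.0]
ft_force: [-5.7, -1.5, 16.3]
grip_width: 0.0294
gripper_force: 40.0
30 [0.1262 0.1515 0.156 ] 157 [-0.163  -0.1618]
```

```bash
python3 -m pendant '[{"fingers":0.01,"tx":0,"ty":0,"tz":-0.001,"ax":0,"ay":0,"az":0},{"fingers":0.01,"tx":0,"ty":0,"tz":-0.0007,"ax":0,"ay":0,"az":0},{"fingers":0.05,"tx":0,"ty":0,"tz":0,"ax":0,"ay":0,"az":0},{"fingers":0.05,"tx":0,"ty":0,"tz":0,"ax":0,"ay":0,"az":0},{"fingers":0.05,"tx":0,"ty":0,"tz":0,"ax":0,"ay":0,"az":0},{"fingers":0.05,"tx":0,"ty":0,"tz":-0.03,"ax":0,"ay":0,"az":0},{"fingers":0.05,"tx":0,"ty":0,"tz":-0.05,"ax":0,"ay":0,"az":0},{"fingers":0.05,"tx":0,"ty":0,"tz":-0.06,"ax":0,"ay":0,"az":0},{"fingers":0.05,"tx":-0.01,"ty":-0.06,"tz":-0.01,"ax":0,"ay":0,"az":0},{"fingers":0.05,"tx":-0.01,"ty":-0.06,"tz":-0.02,"ax":0,"ay":0,"az":0}]'
python3 -m pendant '[{"fingers":0.05,"tx":-0.01,"ty":-0.06,"tz":-0.02,"ax":0,"ay":0,"az":0},{"fingers":0.05,"tx":-0.01,"ty":-0.06,"tz":-0.02,"ax":0,"ay":0,"az":0},{"fingers":0.05,"tx":0,"ty":0,"tz":0,"ax":0,"ay":0,"az":0},{"fingers":0.05,"tx":0,"ty":0,"tz":0,"ax":0,"ay":0,"az":0},{"fingers":0.05,"tx":0,"ty":0,"tz":0,"ax":0,"ay":0,"az":0},{"fingers":0.05,"tx":0,"ty":0,"tz":0,"ax":0,"ay":0,"az":0},{"fingers":0.05,"tx":0,"ty":0,"tz":0,"ax":0,"ay":0,"az":0},{"fingers":0.05,"tx":0,"ty":0,"tz":0,"ax":0,"ay":0,"az":0},{"fingers":0.05,"tx":0,"ty":0,"tz":0,"ax":0,"ay":0,"az":0},{"fingers":0.05,"tx":0,"ty":0,"tz":0,"ax":0,"ay":0,"az":0}]'
python3 pc.py
python3 - <<'E'
from h import *
st();im,d,c=cap('scene','cg');P=cloud(d,c)
cx=(P[...,:2]-[.5082,.0279])@np.array([.9996,-.0273]);cy=(P[...,:2]-[.5082,.0279])@np.array([.0273,.9996])
m=(abs(cx-.104)<.012)&(P[...,2]>.085)&(P[...,2]<.106)
a=cy[m&(cy>.02)&(cy<.2)];b=cy[m&(cy<-.02)&(cy>-.2)];print('L',np.percentile(a,[99,100]).round(4),'R',np.percentile(b,[0,1]).round(4))
for x in(.41,.5,.58):
    m=(abs(P[...,0]-x)<.01)&(abs(P[...,1]-.03)<.11)&(P[...,2]>.05)&(P[...,2]<.2);print(x,np.median(P[m][:,2]).round(4))
im2,d2,c2=load('pc');P2=cloud(d2,c2)
m=(P2[...,0]>.295)&(P2[...,0]<.395)&(P2[...,1]>-.1)&(P2[...,1]<.16)&(P2[...,2]>.010)&(P2[...,2]<.03)
k,l,s,ce=cv2.connectedComponentsWithStats(m.astype(np.uint8))
for i in range(1,k):
    if s[i,4]>15: print('chip blob',s[i,4],P2[l==i].mean(0).round(3))
for nm in('scene0','cg'):
    i0,d0,c0=load(nm)
a=cv2.absdiff(load('scene0')[0],im).max(2)>60; k,l,s,ce=cv2.connectedComponentsWithStats(cv2.morphologyEx(a.astype(np.uint8),cv2.MORPH_OPEN,np.ones((3,3))))
print([(ce[i].round().tolist(),int(s[i,4])) for i in range(1,k) if s[i,4]>30])
E
```

```text
time: 91.1
tool_pos: [0.3494, 0.1515, 0.2601]
eef_rot: [1.0, -0.015, 0.0, -0.0]
ft_force: [0.0, -0.5, 0.2]
grip_width: 0.0501
gripper_force: 0.0
time: 92.35
tool_pos: [0.3334, 0.2682, 0.2986]
eef_rot: [1.0, -0.013, 0.0, -0.0]
ft_force: [0.4, -0.7, -0.7]
grip_width: 0.0501
gripper_force: 0.0
31 [0.1259 0.1489 0.1494] 157 [-0.1627 -0.161 ]
t 92.4 p [0.3334 0.2682 0.2986] q [ 0.393 -0.285  1.855 -0.     1.571  1.991] F [0.  0.3 0.1] w 0.05 g 0.0
R [[1.0, -0.027, -0.0], [-0.027, -1.0, -0.0], [-0.0, 0.0, -1.0]]
L [0.1607 0.1623] R [-0.1563 -0.1545]
0.41 0.1068
0.5 0.1063
0.58 0.1062
chip blob 111 [0.353 0.112 0.014]
chip blob 140 [ 0.345 -0.055  0.019]
[([431.0, 6.0], 440), ([453.0, 7.0], 91), ([516.0, 2.0], 43), ([381.0, 24.0], 657), ([403.0, 7.0], 59), ([546.0, 25.0], 902), ([339.0, 21.0], 123), ([404.0, 25.0], 170), ([318.0, 21.0], 118), ([418.0, 16.0], 41), ([419.0, 40.0], 79), ([327.0, 46.0], 102), ([408.0, 57.0], 300), ([410.0, 53.0], 60), ([557.0, 61.0], 49), ([387.0, 65.0], 205), ([538.0, 70.0], 268), ([508.0, 81.0], 495), ([437.0, 77.0], 105), ([369.0, 79.0], 43), ([417.0, 78.0], 50), ([550.0, 96.0], 284), ([387.0, 97.0], 63), ([420.0, 96.0], 58), ([439.0, 98.0], 32), ([415.0, 110.0], 93), ([543.0, 122.0], 45), ([194.0, 151.0], 114), ([157.0, 176.0], 45), ([321.0, 183.0], 38), ([214.0, 201.0], 56), ([319.0, 238.0], 49)]
```

```bash
python3 -c "
from plant import env
print(env.close_job())"
```

```text
the job is handed in; nothing more can be done
None
```

I handed the job in at about 92 s: all four chips are in the front tray, both pins are home, and the block lies flat in the tool tray. I lifted the lid twice to about 70 degrees and lowered it gently, because the left pin had worked out about 9 mm, apparently before the first lift; I pushed it back in and repeated the lift.

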